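# Turn the recipe card and set the fondant roller

### The arm

A 7-joint arm with a two-finger parallel gripper is mounted at the origin on the work surface. World frame = base frame: x ahead of the robot, y to its left, z up, the work surface at z = 0. Lengths are in m, angles in degrees, forces in N, time in s.
With the tool pointing down it reaches from about 0.375 to 0.925 m from the base axis. Payload 3.1 kg.
Tool frame: the origin (TCP) lies between the finger pads; the fingertips stand 8 mm ahead of it and the grasp point (between the pads) lies 11 mm behind it (manip.tip_extent is the distance from the TCP to the fingertips, in m); z points along the fingers, y is the direction in which the jaws open and shut (so a half turn about z gives the same grasp; the last joint's range is limited). The gripper opens to 85 mm and grips with 20 to 120 N. Pads are 22 mm wide; open, the fingers measure 114 mm over their backs; the gripper's body (76 mm by 85 mm) begins 54 mm behind the grasp point. The pads swing forward as they close: fully open they stand 13 mm farther back than shut.
Start: joints at [-75.791, 21.939, 2.515, 91.553, -1.026, 66.532, -2.859], TCP at [0.22, 0.612, 0.239] pointing down, gripper open.
Joint ranges: [-149.38, 149.38], [-23.57, 123.04], [-84.95, 90], [0, 143.3], [-89.99, 269.99], [3.08, 112.72], [-163.45, 163.45]. Speed limits (degrees/s): [159.86, 159.86, 180, 180, 180, 180, 180].

### API

Orientations are given as [roll, pitch, yaw] about the fixed x, y, z axes, in that order (R = Rz(yaw) Ry(pitch) Rx(roll)).
In Python, from workcell import manip gives the robot as it stands.
- The arm moves only by the tool send_rows, never from a script. Its argument "series" is a list of rows, each a list of 7 numbers: the closure in counts, from 0 (fully open) to 255 (shut), then the shift along the world's x, y, z in mm, then the turn, a rotation vector about the world's x, y, z in degrees. A call has 1 to 10 rows; each row shifts and turns the pose as measured when the row begins; what a row does not reach is not made up. A row lasts 1/10 s, in which the tool goes at most 50 mm and 8.59 degrees, less where a joint would pass 70% of its speed; a pose out of reach is approached as far as the arm can. A call is refused whole if a number of a shift passes 50 or a number of a turn 8.59, either way. A call with a gripper value outside its range is refused whole. The fingers move at their own pace and stop on an object; the grip force is fixed at half the most. Time passes only in rows, so rows that do not move let the fingers close. It gives the time, the measured TCP pose, the force and the opening at its end, in the units of the state.
- manip.state(): the state, without advancing time (a new reading comes with each control period).
- manip.grab_frame(name): name is "scene" or "top"; returns a dict with "image" (420x560x3 uint8, red, green, blue), "fx", "fy", "cx", "cy" (pixels), "k1" (the pictures are not rectified: a ray, as slopes to the right and down, at radius r is drawn at 1 + k1 r^2 times it, then the intrinsics apply), "extrinsics" (4x4, takes a point from world to camera coordinates). Camera axes: x right, y down, z forward; pixel columns grow to the right and rows downward; lengths in m; the calibration is good to about 2 mm. A picture is of the moment at which its call begins. There is no depth.
- manip.finish_job(): hands the job in, once; it reports no verdict.
The state is a dict: "clock": time; "joint_positions": joint angles; "joint_velocities": joint speeds; "tau": joint torques, N m; "tcp_pos": TCP position; "orientation": TCP orientation; "wrist_force": force on the tool from outside, world axes, zero at the start; "moment": the same for the moment, N m; "width": opening from 0.0 (shut) to 1.0 (fully open).
Only numpy, scipy, OpenCV 4.12 (cv2) and the standard library are available. Lean on these libraries where they do the work, as an engineer would, in place of code of your own. Each camera call takes 0.05 s, during which the arm holds its last target.

### The job

Get the station ready for the next recipe: first take the kitchen timer off the binder's left page and stand it upright on the round cork mat, then turn the binder's top card by its orange tab right over the rings so that it lies flat on the left page with its blue swatch face showing, leaving the grey-tabbed card under it where it is. Last, set the fondant roller's black-knobbed thickness lever to the yellow pointer, without shifting the pointer; keep the timer upright and do not displace any of the other things on the counter.

Things in the scene. Friction and masses are not known exactly. Their poses are not given: they have to be found in the camera images.
- binder: open blue ring binder fixed to the counter, 165 mm along its spine (its x axis) and 212 mm across (its y axis), 30 mm high with its pages; origin: centre of its underside, z up. Three steel rings, 36 mm across, stand up along the spine (at x = -55, 0 and 55 mm) to 49 mm above the counter. Right pile of cards at its -y, left pile (left page, bare but for the timer) at its +y, each from 10 to 95 mm off the spine
- ring_axis (a point): point on the binder's spine line, 31 mm above the counter, about which the cards turn (hinge line along the binder's x axis)
- left_page (a point): centre of the top surface of the left page, 85 mm (y) by 150 mm (x), 29.5 mm above the counter
- top_leaf (a joint): angle of the top card about the rings: 0 lying flat on the right pile (start), 1.57 standing up, 3.14 turned over flat on the left page. Stiff card 3 mm thick, cream in front, blue with colour swatches behind, 85 by 150 mm, 60 g; falls slowly to whichever side it leans if let go
- top_leaf_grip (a point): centre of the round orange bead at the end of the top card's tab: 14 mm diameter, 30 mm long along the binder's x axis (pinch it across its two ends: it can then turn between the fingers). At binder x = 48 mm, 131 mm from the ring axis, 31 mm above the counter when flat (free space below: it overhangs the binder's cover by 25 mm). The tab behind it is 20 mm wide and 36 mm long from card to bead
- next_leaf (a joint): angle of the second card, just under the top card: 0 lying flat on the right pile, where it must stay; like the top card but with a grey tab and bead at binder x = -48 mm
- timer_mat: round cork mat, 100 mm across, 4 mm thick, fixed flat on the counter beyond the binder; origin: centre of its underside
- mat_top (a point): centre of the cork mat's top surface
- timer_mid (a point): centre (18 mm above its underside) of the kitchen timer: round, upright, white with a red dial on top, 52 mm across and 36 mm tall (top 8 mm 44 mm across), 110 g, standing on the left page
- timer: the same kitchen timer; origin: centre of its underside, z up through its dial
- lever_pivot (a point): pivot of the fondant roller's thickness lever, 100 mm above the counter at the middle of the roller; axes are those of the roller: the lever swings about the y axis in the x-z plane. The roller is a fixed white and steel machine, 170 mm (x) by 140 mm (y), 100 mm high (155 mm to the top of its scale disc), on the left or right side of the counter with a kitchen scale (fixed, 160 by 140 mm, 90 mm high with its bowl) on the other side
- lever_knob (a point): centre of the black round knob of the lever, 125 mm from the pivot: 24 mm diameter, 24 mm long along the roller's y axis (flat ends to pinch; it can turn between the fingers); z axis points away from the pivot along the lever. The rod below is 9 mm thick
- thickness_lever (a joint): lever angle: 0 upright, positive towards the roller's +x, range -0.68 to 0.68; stays where it is left, takes about 1 N at the knob to move
- pointer_end (a point): outer end of the yellow pointer on the scale disc, 82 mm from the pivot, 21.5 mm to the lever's +y side; z axis points away from the pivot. The pointer is 14 mm wide, 10 mm thick and marks the wanted lever angle
- gap_pointer (a joint): angle of the yellow pointer, same zero and direction as the lever
- squeeze_bottle: bystander: yellow squeeze bottle, 50 mm across, 150 mm tall, behind the cork mat; origin: centre of its underside
- sprinkle_jar: bystander: glass jar, 60 mm across, 90 mm tall, behind the cork mat; origin: centre of its underside
- cutter_right: bystander: steel ring cutter, 48 mm across, 28 mm tall, close to the binder's right side (-y of the binder); origin: centre of its underside
- cutter_left: bystander: copper ring cutter, 48 mm across, 28 mm tall, close to the binder's left side (+y of the binder); origin: centre of its underside
- brush_cup: bystander: steel cup of brushes, 72 mm across, 180 mm tall in all; origin: centre of its underside
- prep_bowl: bystander: small steel bowl, 110 mm across, 50 mm tall; origin: centre of its underside
Things that resemble listed ones, but are neither listed nor needed, are in the scene too. There is more than one size of the timer; the job needs the smallest.

How it is judged:
By the outcome, as a careful person would: the job done as asked, in the order asked, and still so for the second after the job is handed in, with the robot touching nothing.
It also fails if it takes over 72 s, if anything falls off the work surface, if the arm or the gripper's body presses on something with over 40 N, if the wrist force passes 120 N, or if a joint passes its speed limit or range.

## Working session

There is one attempt and no reset: what is moved stays moved. The work goes in short steps, Python scripts to look and compute and a tool call to move; the robot and the scene stay as the last step left them, time stands still between calls to the robot, and variables do not carry over. Pictures are saved under pics/ and viewed, and the job is handed in when it is done.

Besides the shell and the picture viewer there is one more tool, called after "Call:" as name([rows], argument=value, ...), one row to a line, values as JSON. send_rows: Moves the arm, as the interface text tells. Its arguments: {"type":"object","properties":{"series":{"type":"array"}},"required":["series"]}

```bash
mkdir -p pics; ls; cat > h.py <<'E'
import numpy as np, cv2
from workcell import manip
def snap(n,tag):
    f=manip.grab_frame(n); cv2.imwrite(f'pics/{tag}.png',f['image'][:,:,::-1]); 
    np.save(f'pics/{tag}.npy',f,allow_pickle=True); return f
def load(tag): return np.load(f'pics/{tag}.npy',allow_pickle=True).item()
def ray(f,u,v):
    xd=(u-f['cx'])/f['fx'];yd=(v-f['cy'])/f['fy']
    x,y=xd,yd
    for _ in range(30):
        s=1+f['k1']*(x*x+y*y); x,y=xd/s,yd/s
    E=np.array(f['extrinsics']);R=E[:3,:3];t=E[:3,3]
    d=R.T@np.array([x,y,1]); return -R.T@t,d/np.linalg.norm(d)
def onz(f,u,v,z):
    o,d=ray(f,u,v); return o+d*(z-o[2])/d[2]
def proj(f,p):
    E=np.array(f['extrinsics']);c=E[:3,:3]@np.array(p)+E[:3,3]
    x,y=c[:2]/c[2]; s=1+f['k1']*(x*x+y*y)
    return np.array([f['fx']*x*s+f['cx'],f['fy']*y*s+f['cy']])
def tri(f1,a,f2,b):
    o1,d1=ray(f1,*a);o2,d2=ray(f2,*b)
    s=np.linalg.lstsq(np.c_[d1,-d2],o2-o1,rcond=None)[0]
    p,q=o1+s[0]*d1,o2+s[1]*d2
    return (p+q)/2,np.linalg.norm(p-q)
E
python3 - <<'E'
from h import *
for n in('scene','top'):
    f=snap(n,n+'0'); print(n,f['fx'],f['k1'],ray(f,280,210))
print(manip.state())
E
```

```text
pics
scene 541.1149062385971 0.022933540710490308 (array([1.64035792, 0.03540841, 0.88137862]), array([-0.83492512, -0.03114587, -0.54948155]))
top 455.2078619306027 -0.04874151416475184 (array([0.43155222, 0.00298581, 1.41852719]), array([ 0.09863017, -0.01917144, -0.99493947]))
{'clock': 0.1, 'joint_positions': array([-75.79266457,  21.98768898,   2.51185499,  91.64036735,
        -1.02619388,  66.53515933,  -2.85893089]), 'joint_velocities': array([ 0.05324541, -0.10690097, -0.0369528 , -0.29284766, -0.0170874 ,
        0.03421184,  0.02512782]), 'tau': array([ 2.78388739e-03, -4.34729898e+01,  1.02926966e+00, -2.50453055e+01,
        1.08528743e-02,  5.46492665e-03,  1.31356792e-06]), 'tcp_pos': array([0.22000525, 0.61072343, 0.23800579]), 'orientation': array([-1.79859440e+02,  6.89944771e-03,  1.60193416e+02]), 'wrist_force': array([-0.29553765,  0.08187393, -0.25567152]), 'moment': array([ 0.01948512,  0.04771203, -0.06640482]), 'width': 1.0036497228889452}
```

View pics/scene0.png

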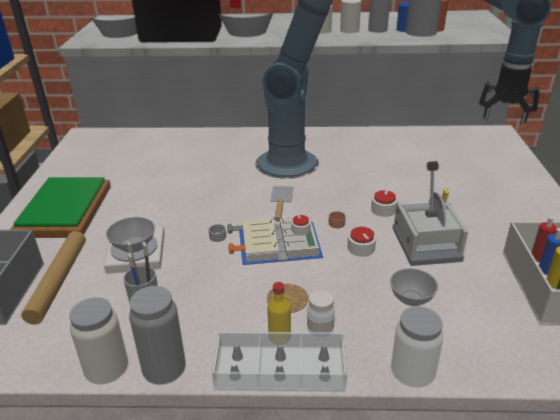

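View pics/top0.png

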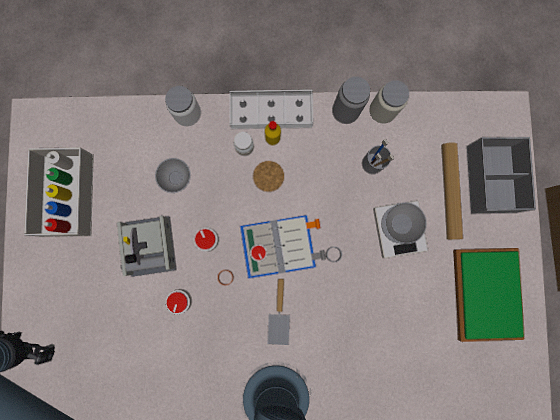

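```bash
python3 - <<'E'
from h import *
t=cv2.imread('pics/top0.png');s=cv2.imread('pics/scene0.png')
cv2.imwrite('pics/c1.png',cv2.resize(t[130:300,180:350],None,fx=4.4,fy=3.5,interpolation=cv2.INTER_CUBIC) if 0 else cv2.resize(t[150:290,190:350],None,fx=4,fy=4,interpolation=cv2.INTER_CUBIC))
cv2.imwrite('pics/c2.png',cv2.resize(s[180:320,200:390],None,fx=4,fy=4,interpolation=cv2.INTER_CUBIC))
a=cv2.resize(t[200:290,105:185],None,fx=4.5,fy=4.5,interpolation=cv2.INTER_CUBIC)
b=cv2.resize(s[150:270,380:480],None,fx=4.5,fy=4.5,interpolation=cv2.INTER_CUBIC)
H=max(a.shape[0],b.shape[0]);o=np.zeros((H,a.shape[1]+b.shape[1],3),np.uint8);o[:a.shape[0],:a.shape[1]]=a;o[:b.shape[0],a.shape[1]:]=b
cv2.imwrite('pics/c3.png',o)
E
```

```text
(no output)
```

View pics/c1.png

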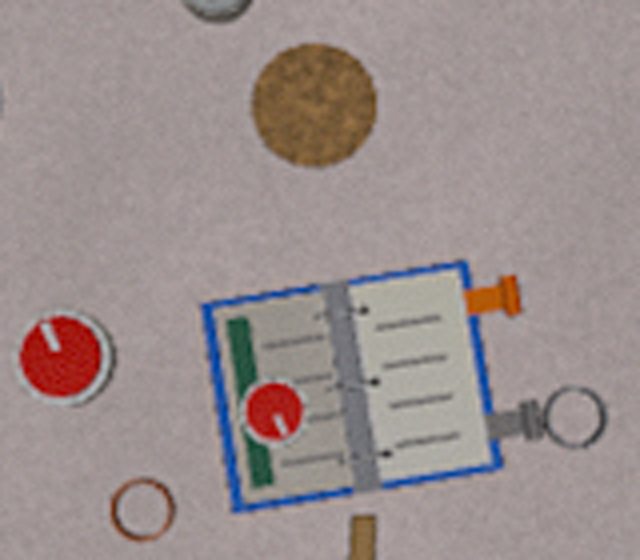

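View pics/c2.png

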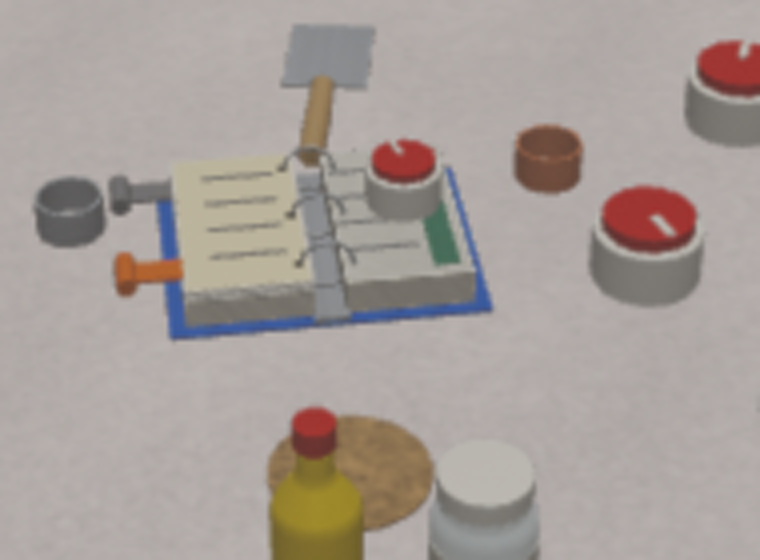

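View pics/c3.png

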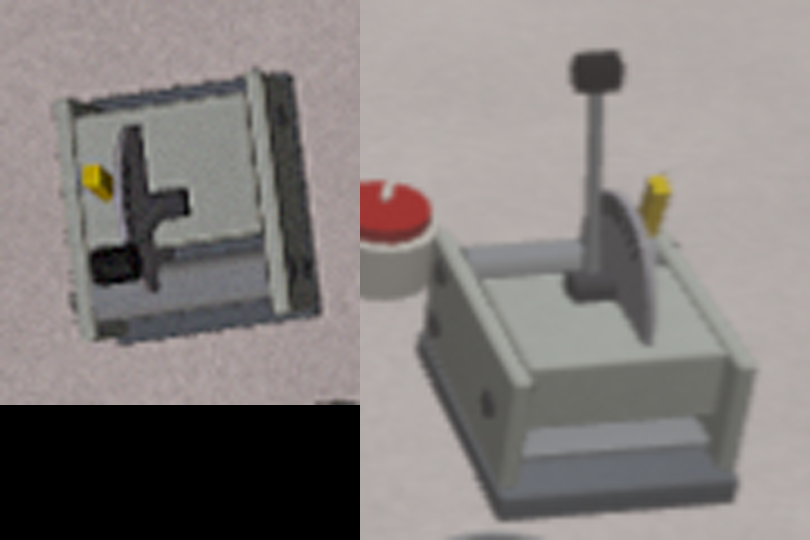

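```bash
python3 - <<'E'
from h import *
T=load('top0');S=load('scene0')
def mask(f,lo,hi,box):
    h=cv2.cvtColor(f['image'],cv2.COLOR_RGB2HSV);m=cv2.inRange(h,lo,hi)
    b=np.zeros_like(m);u0,v0,u1,v1=box;b[v0:v1,u0:u1]=255
    return m&b
def big(m):
    c,_=cv2.findContours(m,cv2.RETR_EXTERNAL,cv2.CHAIN_APPROX_NONE);return max(c,key=cv2.contourArea)
# blue cover
m=mask(T,(100,120,80),(125,255,255),(230,200,330,290));pts=cv2.findNonZero(m)
hull=cv2.convexHull(pts)[:,0].astype(float)
W=np.array([onz(T,u,v,0.003)[:2] for u,v in hull]);r=cv2.minAreaRect((W*1000).astype(np.float32));print('binder',r)
# timer dials
for nm,box,z in(('t',(240,235,275,270),.0655),('b1',(190,225,220,255),.045),('b2',(163,285,192,318),.045)):
    c=big(mask(T,(0,150,80),(8,255,255),box)|mask(T,(172,150,80),(180,255,255),box))
    e=cv2.minEnclosingCircle(c);mo=cv2.moments(c);uv=(mo['m10']/mo['m00'],mo['m01']/mo['m00']);print(nm,uv,e,onz(T,*uv,z))
c=big(mask(T,(5,60,60),(22,255,220),(245,155,295,197)));(e0,ax,an)=cv2.fitEllipse(c);print('mat',e0,ax,onz(T,*e0,.004))
c=big(mask(T,(5,200,150),(16,255,255),(300,210,330,240)));print('tab',cv2.minAreaRect(c),c[:,0].min(0),c[:,0].max(0))
c=big(mask(T,(20,150,100),(35,255,255),(115,225,145,262)));print('ptr top',cv2.minAreaRect(c),c[:,0].min(0),c[:,0].max(0))
c=big(mask(S,(20,150,100),(35,255,255),(430,180,460,210)));print('ptr sc',cv2.minAreaRect(c),c[:,0].min(0),c[:,0].max(0))
E
```

```text
binder ((459.73980712890625, -14.29693603515625), (163.07325744628906, 210.30258178710938), 8.423484802246094)
t (257.84556574923545, 251.67737003058102) ((258.2272644042969, 252.22727966308594), 6.816776275634766) [0.44283328 0.04461022 0.0655    ]
b1 (205.06425702811245, 239.27376171352074) ((204.79954528808594, 238.63824462890625), 9.893795013427734) [0.48263649 0.20376071 0.045     ]
b2 (176.67604752970607, 301.6122576610381) ((176.82772827148438, 302.3487243652344), 10.382688522338867) [0.29859013 0.28868134 0.045     ]
mat (268.09344482421875, 175.90997314453125) (30.049156188964844, 30.32025146484375) [0.68021643 0.01132694 0.004     ]
tab ((313.0, 223.0), (8.0, 12.0), 90.0) [307 219] [319 227]
ptr top ((125.60000610351562, 240.30001831054688), (7.273237705230713, 4.743415832519531), 71.56504821777344) [123 237] [129 243]
ptr sc ((445.98651123046875, 194.08108520507812), (3.2879798412323, 10.028338432312012), 9.462321281433105) [444 189] [448 199]
```

```bash
python3 - <<'E'
from h import *
T=load('top0');S=load('scene0')
t=T['image'];s=S['image']
a=cv2.resize(t[205:285,110:182],None,fx=8,fy=7.4,interpolation=cv2.INTER_NEAREST)[:,:,::-1];cv2.imwrite('pics/d1.png',a)
b=cv2.resize(s[155:265,390:470],None,fx=7,fy=5.4*1,interpolation=cv2.INTER_NEAREST)[:,:,::-1];cv2.imwrite('pics/d2.png',b)
g=cv2.cvtColor(t,cv2.COLOR_RGB2GRAY);m=(g<35).astype(np.uint8);m[:, :120]=0;m[:,140:]=0;m[:248]=0;m[268:]=0
print('knob top',cv2.moments(m)['m10']/m.sum(),cv2.moments(m)['m01']/m.sum(),m.sum(),cv2.boundingRect(m))
g=cv2.cvtColor(s,cv2.COLOR_RGB2GRAY);m2=(g<70).astype(np.uint8);m2[:, :424]=0;m2[:,442:]=0;m2[:158]=0;m2[172:]=0
print('knob sc',cv2.moments(m2)['m10']/m2.sum(),cv2.moments(m2)['m01']/m2.sum(),m2.sum(),cv2.boundingRect(m2))
A=(cv2.moments(m)['m10']/m.sum(),cv2.moments(m)['m01']/m.sum());B=(cv2.moments(m2)['m10']/m2.sum(),cv2.moments(m2)['m01']/m2.sum())
print(tri(T,A,S,B))
E
```

```text
knob top 130.65822784810126 258.27848101265823 79 (125, 254, 12, 9)
knob sc 432.3243243243243 165.71621621621622 74 (428, 162, 10, 9)
(array([0.42917666, 0.37546829, 0.21703748]), np.float64(0.0010684170977860229))
```

View pics/d1.png

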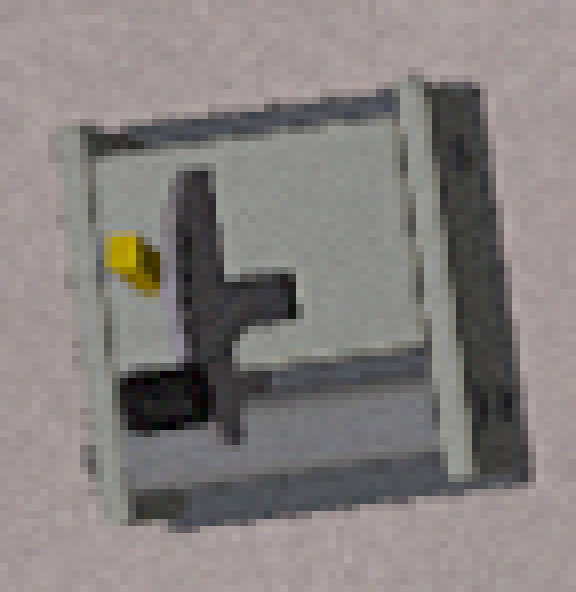

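View pics/d2.png

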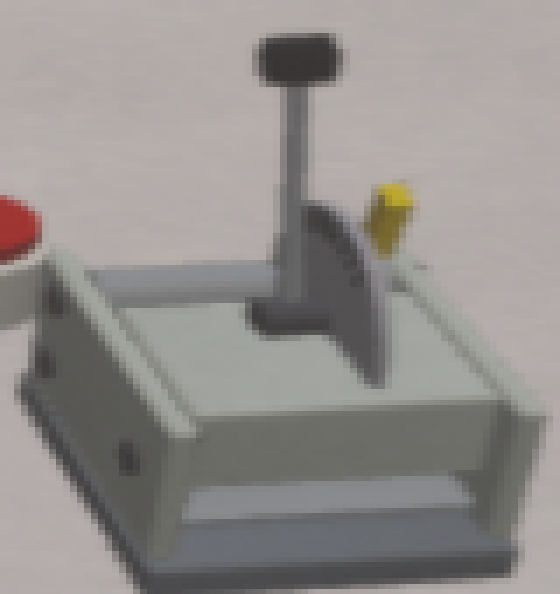

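```bash
python3 - <<'E'
from h import *
T=load('top0');S=load('scene0')
c=[onz(T,u,v,.1) for u,v in((118.1,222.6),(163.7,215.8),(168.9,269.2),(123.75,275.9))]
for p in c:print(p)
c=np.array(c);C=c.mean(0);print('C',C)
for i in range(4):
    d=c[i]-c[(i+1)%4];print(np.linalg.norm(d),np.degrees(np.arctan2(d[1],d[0])))
# base corners in scene, z=0
for u,v in((22/7+390,385/5.4+155),(145/7+390,590/5.4+155),(515/7+390,572/5.4+155)): print('base',onz(S,u,v,0.0))
for u,v in((48/7+390,247/5.4+155),(178/7+390,435/5.4+155),(540/7+390,415/5.4+155)): print('plate',onz(S,u,v,0.1))
# pointer end: top view end face center, scene end
P,e=tri(T,(110+122/8,205+252/7.4),S,(390+397/7,155+195/5.4));print('ptr end',P,e)
K=np.array([.4292,.3755,.2170])
for yaw in(6,7,8,9):
    ex=np.array([np.cos(np.radians(yaw)),np.sin(np.radians(yaw)),0]);ey=np.array([-ex[1],ex[0],0])
    for n,p in(('K',K),('P',P)):
        d=p-C;print(yaw,n,d@ex*1e3,d@ey*1e3,d[2]*1e3,np.arctan2(d@ex,d[2]),np.hypot(d@ex,d[2]))
# others
for n,uv,z in(('bottlecap',(272.5,125.5),.15),('jar',(243,139),.09),('cutR',(333.5,254.5),.028),('cutL',(225.5,277.5),.028)):print(n,onz(T,*uv,z))
E
```

```text
[0.5326928  0.44968157 0.1       ]
[0.55056163 0.31633259 0.1       ]
[0.39617181 0.30000515 0.1       ]
[0.37867065 0.43046772 0.1       ]
C [0.46452422 0.37412176 0.1       ]
0.13454087108308968 97.63219668836598
0.1552507714386603 6.03685794168871
0.13163120597540542 -82.3595563345749
0.155215967980363 -172.88923856510283
base [0.38507608 0.30590925 0.        ]
base [0.55350219 0.32545648 0.        ]
base [5.39237863e-01 4.61836520e-01 1.11022302e-16]
plate [0.40862034 0.30258764 0.1       ]
plate [0.56659456 0.32310235 0.1       ]
plate [0.55098938 0.45076899 0.1       ]
ptr end [0.48171112 0.40511551 0.17406379] 0.002234467222160582
6 K -34.986646509347025 5.0630775794301695 116.99999999999991 -0.2905677197918969 0.12211906253312782
6 P 20.33247446861465 29.027441557288505 74.06379072489472 0.26792596382685985 0.07680400129262711
7 K -34.892954985882305 5.672907622949946 116.99999999999991 -0.2898325043313371 0.1220922532663182
7 P 20.83597644216282 28.668169929039806 74.06379072489472 0.27423670825234553 0.07693882641969114
8 K -34.788634730313255 6.281009643853083 116.99999999999991 -0.2890135036688469 0.12206248033855095
8 P 21.33313157544407 28.30016569851593 74.06379072489472 0.2804459970190675 0.0770749479361239
9 K -34.673717519600274 6.8871984083731945 116.99999999999991 -0.28811084618850263 0.12202977786847362
9 P 21.82378843018876 27.923540963370414 74.06379072489472 0.28655242690648486 0.0772121935835697
bottlecap [ 0.80068756 -0.0042693   0.15      ]
jar [0.77800899 0.08412958 0.09      ]
cutR [ 0.43074457 -0.18427137  0.028     ]
cutL [0.36689299 0.14454512 0.028     ]
```

Call:
send_rows([
  [0,0,-20,40,0,0,-3],
  [0,10,-40,30,0,0,-6],
  [0,15,-45,10,0,0,-7],
  [0,20,-45,0,0,0,-7],
  [0,20,-45,0,0,0,-7],
  [0,20,-45,0,0,0,-7],
  [0,20,-45,0,0,0,-7],
  [0,20,-45,0,0,0,-7],
  [0,20,-45,0,0,0,-6],
  [0,20,-45,0,0,0,-5],
])

```text
clock: 1.1
tcp_pos: [0.3768, 0.1842, 0.3128]
orientation: [-179.3, -0.3, 96.7]
wrist_force: [0.0, 0.4, -0.5]
width: 0.999
```

Call:
send_rows([
  [0,22,-40,-10,0,0,1],
  [0,22,-40,-40,0,0,0.7],
  [0,18,-36,-45,0,0,0],
  [0,4,-12,-45,0,0,0],
  [0,0,0,-30,0,0,0],
  [0,0,0,0,0,0,0],
])

```text
clock: 1.7
tcp_pos: [0.438, 0.0566, 0.1558]
orientation: [-179.8, -0.5, 97.4]
wrist_force: [-0.2, -0.2, -0.1]
width: 0.997
```

```bash
python3 - <<'E'
from h import *
s=manip.state();print(s['tcp_pos'],s['orientation'])
T=snap('top','top1');S=snap('scene','scene1')
a=cv2.resize(T['image'][200:300,210:330],None,fx=5,fy=5,interpolation=cv2.INTER_CUBIC)[:,:,::-1]
b=cv2.resize(S['image'][150:270,240:350],None,fx=5,fy=5,interpolation=cv2.INTER_CUBIC)[:,:,::-1]
cv2.imwrite('pics/e1.png',a);cv2.imwrite('pics/e2.png',b)
h=cv2.cvtColor(load('scene0')['image'],cv2.COLOR_RGB2HSV);m=cv2.inRange(h,(0,150,80),(8,255,255))|cv2.inRange(h,(172,150,80),(180,255,255))
m[:210]=0;m[235:]=0;m[:,:285]=0;m[:,:,][:,320:]=0
q=cv2.moments(m,True);uv=(q['m10']/q['m00'],q['m01']/q['m00']);print(uv,onz(load('scene0'),*uv,.0655-.001))
E
```

```text
[0.43804102 0.05655847 0.15576073] [-179.83867853   -0.52083352   97.36045822]
(300.6666666666667, 219.7816091954023) [0.44674429 0.04553469 0.0645    ]
```

View pics/e2.png

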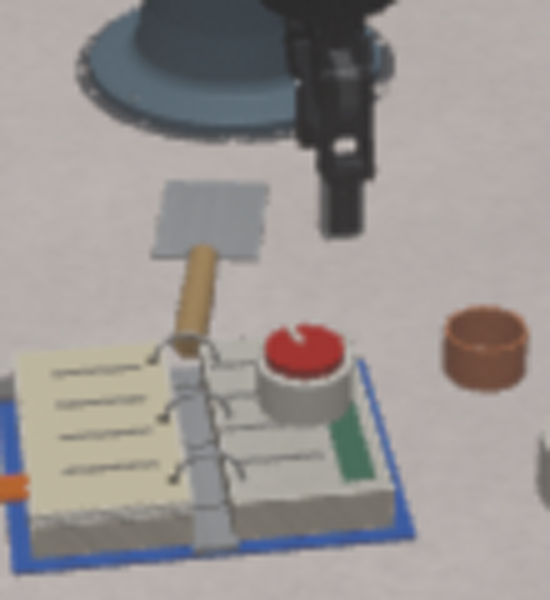

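Call:
send_rows([
  [0,5,-8,0,0,0,1],
  [0,2,-3,-20,0,0,0],
  [0,0,0,-30,0,0,0],
  [0,0,0,-20,0,0,0],
  [0,0,0,0,0,0,0],
])

```text
clock: 2.3
tcp_pos: [0.4591, 0.0552, 0.0992]
orientation: [178.4, -1.2, 99.2]
wrist_force: [0.4, 0.5, -0.6]
width: 1.001
```

Call:
send_rows([
  [0,0,0,0,0,0,0],
  [0,0,0,0,0,0,0],
])

```text
clock: 2.5
tcp_pos: [0.4621, 0.0573, 0.1028]
orientation: [178.0, -1.3, 99.3]
wrist_force: [0.2, 0.1, 0.4]
width: 0.997
```

```bash
python3 - <<'E'
from h import *
s=manip.state();print(s)
E
```

```text
{'clock': 2.5, 'joint_positions': array([-44.18522603,  13.38148887,  36.1333242 , 125.46269542,
       -13.62760663,  42.49835553,  10.34198383]), 'joint_velocities': array([-0.69182438, -1.4719556 ,  0.3595215 , -1.6232625 ,  0.43129566,
        0.57656954, -0.37215678]), 'tau': array([ 4.86462680e-02, -2.40473807e+01,  3.24538663e+00, -1.86102730e+01,
       -6.84605911e-02, -1.07113877e-01,  4.51509157e-03]), 'tcp_pos': array([0.46207979, 0.05732353, 0.10283276]), 'orientation': array([178.03634581,  -1.30275531,  99.32192186]), 'wrist_force': array([0.2011445 , 0.06778756, 0.39091281]), 'moment': array([-0.05169636,  0.05624083, -0.05715552]), 'width': 0.9974495084258799}
```

Call:
send_rows([
  [0,-12,-8,-4,1,-1,-1],
  [0,-3,-2,-2,1,0,0],
  [0,0,0,0,0,0,0],
])

```text
clock: 2.8
tcp_pos: [0.4515, 0.0497, 0.1021]
orientation: [176.1, -3.4, 98.5]
wrist_force: [-0.4, 1.1, -0.3]
width: 1.002
```

Call:
send_rows([
  [0,0,0,0,0,0,0],
  [0,0,0,0,0,0,0],
])

```text
clock: 3.0
tcp_pos: [0.4533, 0.0506, 0.1042]
orientation: [175.8, -3.4, 98.6]
wrist_force: [0.5, -0.0, 0.1]
width: 1.001
```

```bash
cat >> h.py <<'E'
from scipy.spatial.transform import Rotation as Ro
def need(x,y,z,yaw,tilt=(180,0)):
    s=manip.state();R=Ro.from_euler('xyz',s['orientation'],degrees=True)
    G=Ro.from_euler('xyz',[tilt[0],tilt[1],yaw],degrees=True)
    print('t',round(s['clock'],2),'shift',np.round((np.array([x,y,z])-s['tcp_pos'])*1000,1),'turn',np.round((G*R.inv()).as_rotvec(degrees=True),2),'F',np.round(s['wrist_force'],1),'w',round(s['width'],3))
E
python3 -c "
from h import *
need(.445,.045,.04,98.4)"
```

```text
t 3.0 shift [ -8.3  -5.6 -64.2] turn [-4.02  3.6  -0.05] F [ 0.5 -0.   0.1] w 1.001
```

Call:
send_rows([
  [0,-5,-3,-1,-2,2,0],
  [0,-4,-3,-3,-2,2,0],
  [0,-2,-1,-20,0,0,0],
  [0,-1,-0.5,-15,0,0,0],
  [0,-1,-0.5,-2,0,0,0],
])

```text
clock: 3.5
tcp_pos: [0.4451, 0.0454, 0.0654]
orientation: [-179.9, 0.0, 98.7]
wrist_force: [0.1, -0.2, -0.0]
width: 1.004
```

```bash
python3 -c "
from h import *
need(.445,.045,.04,98.4)"
```

```text
t 3.5 shift [ -0.1  -0.4 -25.4] turn [ 0.04 -0.07 -0.28] F [ 0.1 -0.2 -0. ] w 1.004
```

Call:
send_rows([
  [0,-1,-0.5,-12,0,0,0],
  [0,-1,-0.5,-12,0,0,0],
  [0,-1,-0.5,-4,0,0,0],
  [0,-0.5,-0.5,-1,0,0,0],
])

```text
clock: 3.9
tcp_pos: [0.4427, 0.0441, 0.0351]
orientation: [180.0, 0.0, 98.7]
wrist_force: [0.4, -0.6, 0.0]
width: 1.003
```

```bash
python3 -c "
from h import *
need(.445,.045,.04,98.4)
T=snap('top','top2');S=snap('scene','scene2')
b=cv2.resize(S['image'][180:270,240:350],None,fx=6,fy=6,interpolation=cv2.INTER_CUBIC)[:,:,::-1]
cv2.imwrite('pics/f2.png',b)
"
```

```text
t 3.9 shift [2.3 0.9 4.9] turn [ 0.02  0.04 -0.35] F [ 0.4 -0.6  0. ] w 1.003
```

View pics/f2.png

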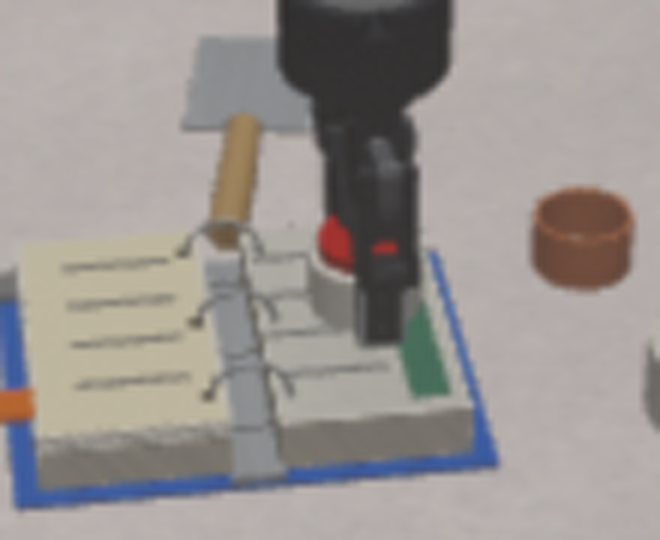

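```bash
python3 -c "
from h import *
S=load('scene2')
for p in((.445,.045,.0655),(.495,.0441,.04),(.445,.045,.03),(.445,.071,.045),(.445,.019,.045)):print((proj(S,p)-[240,180])*6)"
```

```text
[362.78066197 234.62468622]
[361.23820678 347.36601013]
[362.54945484 299.58723518]
[420.66163485 272.3522632 ]
[304.70642803 272.35171761]
```

Call:
send_rows([
  [60,1,-1,2,0,0,0],
  [120,-0.5,-0.5,0,0,0,0],
  [180,-0.5,-0.5,0,0,0,0],
  [255,-0.5,-0.5,-1,0,0,0],
  [255,-0.5,-0.5,-1,0,0,0],
  [255,-0.5,-0.5,-1,0,0,0],
])

```text
clock: 4.6
tcp_pos: [0.4445, 0.0419, 0.0388]
orientation: [179.7, -0.3, 98.7]
wrist_force: [-2.0, 0.6, 9.4]
width: 0.591
```

```bash
python3 -c "
from h import *
need(.445,.045,.04,98.4)"
```

```text
t 4.6 shift [0.5 3.1 1.2] turn [-0.31  0.28 -0.3 ] F [-2.   0.6  9.4] w 0.591
```

Call:
send_rows([
  [255,0,0,15,0,0,0],
  [255,0,0,25,0,0,0],
  [255,0,0,30,0,0,0],
  [255,15,-2,15,0,0,0],
  [255,25,-4,0,0,0,0],
  [255,25,-4,0,0,0,0],
  [255,25,-4,0,0,0,0],
  [255,25,-4,0,0,0,0],
])

```text
clock: 5.4
tcp_pos: [0.5558, 0.0245, 0.1255]
orientation: [-180.0, -0.5, 98.9]
wrist_force: [0.2, -0.0, 0.2]
width: 0.591
```

```bash
python3 -c "
from h import *
need(.68,.009,.1,98.4)
T=snap('top','top3');S=snap('scene','scene3')
b=cv2.resize(S['image'][150:330,210:360],None,fx=4,fy=3.3,interpolation=cv2.INTER_CUBIC)[:,:,::-1]
cv2.imwrite('pics/g2.png',b)
"
```

```text
t 5.4 shift [124.2 -15.5 -25.5] turn [-0.53 -0.13 -0.49] F [ 0.2 -0.   0.2] w 0.591
```

View pics/g2.png

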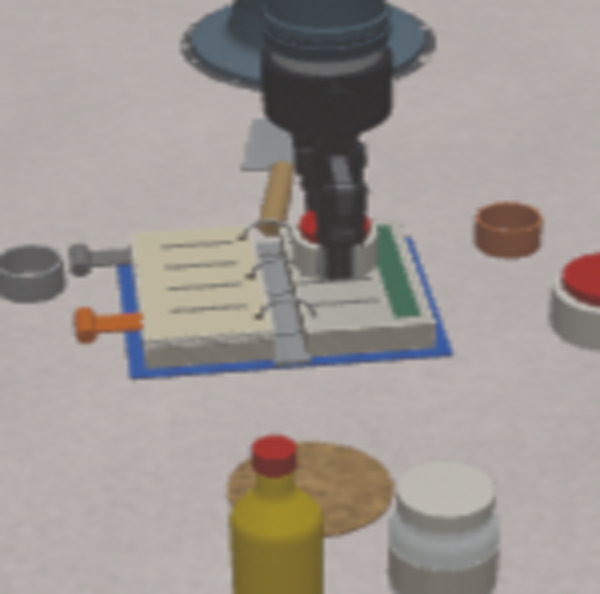

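```bash
python3 -c "
from h import *
S=load('scene3')
for p in((.445,.045,.0655),(.556,.027,.15)):print(proj(S,p))
cv2.imwrite('pics/g3.png',cv2.resize(load('top3')['image'][150:290,190:350],None,fx=4,fy=4,interpolation=cv2.INTER_CUBIC)[:,:,::-1])"
```

```text
[300.46344366 219.10411437]
[293.38691338 216.11975656]
```

View pics/g3.png

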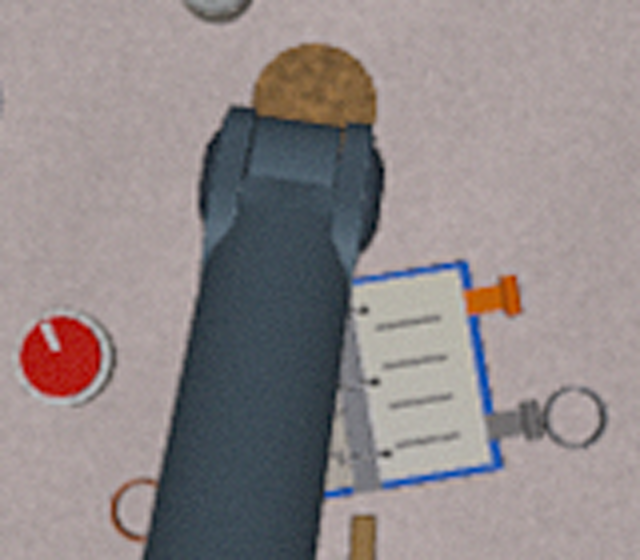

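Call:
send_rows([
  [255,25,-4,-3,0,0,0],
  [255,25,-4,-3,0,0,0],
  [255,25,-4,-5,0,0,0],
  [255,20,-4,-10,0,0,0],
  [255,10,-2,-15,0,0,0],
  [255,0,0,-10,0,0,0],
  [255,0,0,0,0,0,0],
])

```text
clock: 6.2
tcp_pos: [0.6589, 0.0065, 0.0741]
orientation: [-179.5, -0.6, 98.9]
wrist_force: [-0.3, 1.4, -2.4]
width: 0.591
```

```bash
python3 -c "
from h import *
need(.68,.009,.014,98.4)
S=snap('scene','scene4')
b=cv2.resize(S['image'][150:350,210:360],None,fx=4,fy=3,interpolation=cv2.INTER_CUBIC)[:,:,::-1]
cv2.imwrite('pics/g4.png',b)
"
```

```text
t 6.2 shift [ 21.1   2.5 -60.1] turn [-0.51 -0.62 -0.49] F [-0.3  1.4 -2.4] w 0.591
```

View pics/g4.png

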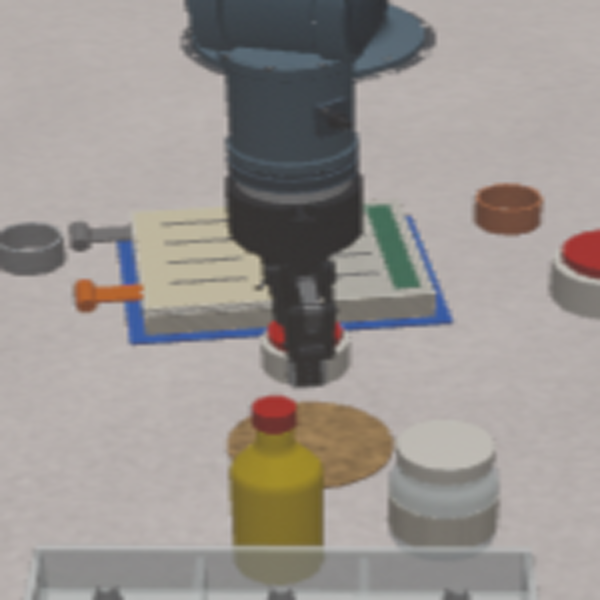

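Call:
send_rows([
  [255,12,1,-8,-0.3,-0.3,0],
  [255,9,1,-14,-0.2,-0.3,0],
  [255,1,1,-14,0,0,0],
  [255,0,0,-8,0,0,0],
  [255,0,0,0,0,0,0],
])

```text
clock: 6.75
tcp_pos: [0.6819, 0.0118, 0.0283]
orientation: [179.9, -0.1, 99.0]
wrist_force: [-1.3, 0.4, -0.9]
width: 0.59
```

```bash
python3 -c "
from h import *
need(.68,.009,.014,98.4)"
```

```text
t 6.75 shift [ -1.9  -2.8 -14.3] turn [-0.08  0.11 -0.58] F [-1.3  0.4 -0.9] w 0.59
```

Call:
send_rows([
  [255,-1,-1,-6,0,0,0],
  [255,-1,-1,-5,0,0,0],
  [255,0,-0.5,-3,0,0,0],
  [255,0,0,-1,0,0,0],
])

```text
clock: 7.15
tcp_pos: [0.6798, 0.0089, 0.0134]
orientation: [179.9, -0.1, 99.0]
wrist_force: [-2.8, 1.1, 8.7]
width: 0.589
```

```bash
python3 -c "
from h import *
need(.68,.009,.014,98.4)"
```

```text
t 7.15 shift [0.2 0.1 0.6] turn [-0.12  0.1  -0.56] F [-2.8  1.1  8.7] w 0.589
```

Call:
send_rows([
  [110,0,0,0,0,0,0],
  [60,0,0,0,0,0,0],
  [0,0,0,0,0,0,0],
  [0,0,0,1,0,0,0],
  [0,0,0,8,0,0,0],
  [0,0,0,20,0,0,0],
  [0,0,0,30,0,0,0],
  [0,-10,0,35,0,0,0],
  [0,-20,-10,35,0,0,0],
  [0,-30,-25,20,0,0,0],
])

```text
clock: 8.15
tcp_pos: [0.6219, -0.0216, 0.1715]
orientation: [179.6, -0.1, 99.4]
wrist_force: [-0.2, -0.2, 1.0]
width: 0.999
```

```bash
python3 -c "
from h import *
need(.68,.009,.014,98.4)
S=snap('scene','scene5')
b=cv2.resize(S['image'][150:350,210:360],None,fx=4,fy=3,interpolation=cv2.INTER_CUBIC)[:,:,::-1]
cv2.imwrite('pics/g5.png',b)
"
```

```text
t 8.15 shift [  58.1   30.6 -157.5] turn [-0.2   0.37 -1.02] F [-0.2 -0.2  1. ] w 0.999
```

View pics/g5.png

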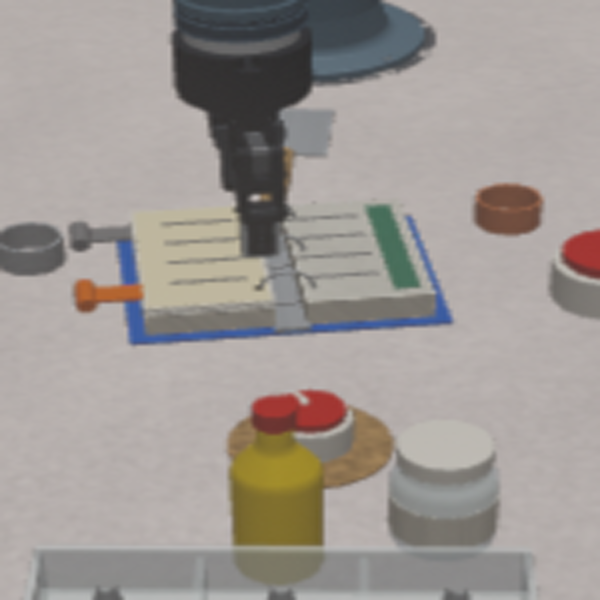

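```bash
python3 -c "
from h import *
T=load('top0');S=load('scene5')
h=cv2.cvtColor(T['image'],cv2.COLOR_RGB2HSV);m=cv2.inRange(h,(4,150,120),(16,255,255))
for v in range(217,231):print(v,''.join('#' if m[v,u] else '.' for u in range(302,324)))
h=cv2.cvtColor(S['image'],cv2.COLOR_RGB2HSV);m=cv2.inRange(h,(4,150,90),(16,255,255))
for v in range(240,258):print(v,''.join('#' if m[v,u] else '.' for u in range(224,250)))
print(onz(T,318,223.7,.034),onz(S,231,248,.033),tri(T,(318,223.7),S,(231,248)))
need(.5264,-.1369,.15,98.4)"
```

```text
217 ......................
218 ......................
219 .............####.....
220 .............####.....
221 ............#####.....
222 .......##########.....
223 ....##############....
224 ....##############....
225 .....#############....
226 .....#############....
227 .....#######..####....
228 ...............##.....
229 ......................
230 ......................
240 ..........................
241 ..........................
242 ..........................
243 ..........................
244 ......###.................
245 .....####..........##.....
246 .....################.....
247 .....################.....
248 .....################.....
249 ......##############......
250 ......####................
251 ..........................
252 ..........................
253 ..........................
254 ..........................
255 ..........................
256 ..........................
257 ..........................
[ 0.52500032 -0.13885061  0.034     ] [ 0.52976218 -0.13488991  0.033     ] (array([ 0.52515466, -0.13745004,  0.029577  ]), np.float64(0.003697385898634851))
t 8.2 shift [ -90.6 -106.1  -24.2] turn [-0.06  0.22 -0.41] F [-4.7 -5.4  1.2] w 1.002
```

Call:
send_rows([
  [110,-20,-20,0,0,0,0],
  [110,-22,-26,0,0,0,0],
  [110,-22,-26,-15,0,0,0],
  [110,-18,-24,-20,0,0,0],
  [110,-6,-8,-20,0,0,0],
  [110,0,0,0,0,0,0],
  [110,0,0,0,0,0,0],
])

```text
clock: 8.9
tcp_pos: [0.5291, -0.1431, 0.1334]
orientation: [178.4, -0.1, 98.2]
wrist_force: [0.4, 0.1, 0.6]
width: 0.575
```

```bash
python3 -c "
from h import *
need(.5264,-.1369,.07,98.4)"
```

```text
t 8.9 shift [ -2.7   6.2 -63.4] turn [-0.33  1.58  0.15] F [0.4 0.1 0.6] w 0.575
```

Call:
send_rows([
  [110,-1,3,-15,-0.2,0.8,0],
  [110,-1,2,-22,-0.1,0.6,0],
  [110,0,1,-18,0,0,0],
  [110,0,0,-5,0,0,0],
  [110,0,0,0,0,0,0],
])

```text
clock: 9.4
tcp_pos: [0.5351, -0.1307, 0.0744]
orientation: [179.4, -0.0, 98.8]
wrist_force: [-0.7, 1.1, -0.0]
width: 0.567
```

```bash
python3 -c "
from h import *
need(.5264,-.1369,.021,98.4)
T=snap('top','top6');S=snap('scene','scene6')
print((proj(S,(.5264,-.1369,.031))-[205,205])*6)
b=cv2.resize(S['image'][180:270,205:305],None,fx=6,fy=6,interpolation=cv2.INTER_CUBIC)[:,:,::-1]
cv2.imwrite('pics/g6.png',b)
"
```

```text
t 9.4 shift [ -8.7  -6.2 -53.4] turn [-0.11  0.64 -0.44] F [-0.7  1.1 -0. ] w 0.567
[152.46356117 256.9485029 ]
```

View pics/g6.png

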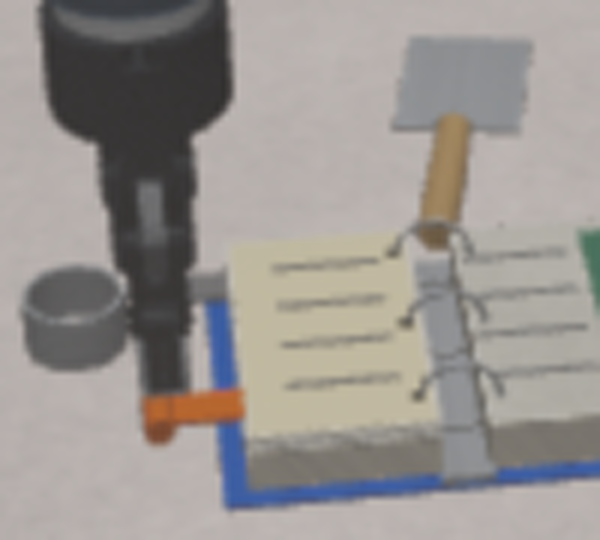

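Call:
send_rows([
  [110,-5,-4,0,0,0.4,-0.2],
  [110,-4,-3,-3,0,0.2,-0.2],
  [110,-2,-1,-5,0,0,0],
  [110,-1,-1,-5,0,0,0],
])

```text
clock: 9.9
tcp_pos: [0.5253, -0.1416, 0.0647]
orientation: [179.5, -0.0, 98.4]
wrist_force: [0.2, -0.1, 0.3]
width: 0.571
```

```bash
python3 -c "
from h import *
need(.5264,-.1369,.021,98.4)
"
```

```text
t 9.9 shift [  1.1   4.7 -43.7] turn [-0.07  0.45  0.04] F [ 0.2 -0.1  0.3] w 0.571
```

Call:
send_rows([
  [110,0,2,-10,0,0.3,0],
  [110,0,1,-15,0,0,0],
  [110,0,0,-12,0,0,0],
  [110,0,0,-3,0,0,0],
  [110,0,0,0,0,0,0],
])

```text
clock: 10.4
tcp_pos: [0.5233, -0.1382, 0.0191]
orientation: [-179.9, -0.1, 98.3]
wrist_force: [0.7, 0.2, 0.1]
width: 0.572
```

```bash
python3 -c "
from h import *
need(.5264,-.1369,.021,98.4)
T=snap('top','top7');S=snap('scene','scene7')
b=cv2.resize(S['image'][180:270,205:305],None,fx=6,fy=6,interpolation=cv2.INTER_CUBIC)[:,:,::-1]
cv2.imwrite('pics/g7.png',b)
"
```

```text
t 10.4 shift [3.1 1.3 1.9] turn [-0.11 -0.1   0.07] F [0.7 0.2 0.1] w 0.572
```

View pics/g7.png

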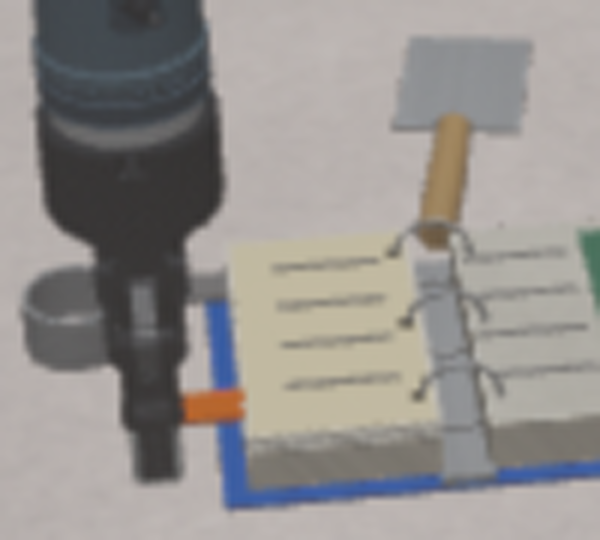

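Call:
send_rows([
  [140,2,1,1,0,0,0],
  [170,0,0,0,0,0,0],
  [255,0,0,0,0,0,0],
  [255,0,0,0,0,0,0],
  [255,0,0,0,0,0,0],
])

```text
clock: 11.0
tcp_pos: [0.5255, -0.1375, 0.0223]
orientation: [-180.0, -0.1, 98.3]
wrist_force: [-0.6, -0.3, 0.5]
width: 0.334
```

```bash
python3 -c "
from h import *
need(.5264,-.1369,.021,98.4)
"
```

```text
t 11.0 shift [ 0.9  0.6 -1.3] turn [-0.15 -0.03  0.14] F [-0.6 -0.3  0.5] w 0.334
```

```bash
cat >> h.py <<'E'
P0=np.array([.5255,-.1375,.0223]);YB=np.array([-.1464,.989,0]);XB=np.array([.989,.1464,0])
def arc(*steps):
    s=manip.state();d=(s['tcp_pos']-P0)*1000
    a=131-d@YB; b=d[2]; th=np.degrees(np.arctan2(b,a)); print('th',round(th,1),'rad',round(np.hypot(a,b),1),'along',round(d@XB,1),'F',np.round(s['wrist_force'],1),'w',round(s['width'],3),'ori',np.round(s['orientation'],1))
    cur=d
    for t in steps:
        t=np.radians(t);g=YB*131*(1-np.cos(t))+np.array([0,0,131*np.sin(t)]);print(np.degrees(t).round(),np.round(g-cur,1));cur=g
E
python3 -c "
from h import *
arc(10,20,30)"
```

```text
th 0.0 rad 131.0 along 0.0 F [-0.6 -0.3  0.5] w 0.334 ori [-1.80e+02 -1.00e-01  9.83e+01]
10.0 [-0.3  2.  22.7]
20.0 [-0.9  5.8 22.1]
30.0 [-1.4  9.5 20.7]
```

Call:
send_rows([
  [255,-0.3,2,20,0,0,0],
  [255,-1,6,22,0,0,0],
])

```text
clock: 11.2
tcp_pos: [0.5244, -0.1305, 0.0629]
orientation: [-180.0, 0.1, 98.2]
wrist_force: [1.0, 2.9, -4.8]
width: 0.335
```

```bash
python3 -c "
from h import *
arc(20,30,40,50)"
```

```text
th 18.2 rad 130.4 along -0.1 F [ 1.   2.9 -4.8] w 0.335 ori [-1.80e+02  1.00e-01  9.82e+01]
20.0 [-0.   0.8  4.2]
30.0 [-1.4  9.5 20.7]
40.0 [-1.9 13.  18.7]
50.0 [-2.4 16.  16.1]
```

Tracking the arc well.

Call:
send_rows([
  [255,-1.3,9,22,0,0,0],
  [255,-1.8,13,19,0,0,0],
  [255,-2.3,15.5,17,0,0,0],
])

```text
clock: 11.5
tcp_pos: [0.5187, -0.0923, 0.1212]
orientation: [180.0, 0.2, 98.2]
wrist_force: [2.7, 2.4, -8.6]
width: 0.329
```

```bash
python3 -c "
from h import *
arc(60,70,80,90)"
```

```text
th 49.2 rad 130.6 along -0.1 F [ 2.7  2.4 -8.6] w 0.329 ori [180.    0.2  98.2]
60.0 [-2.8 19.6 14.6]
70.0 [-3.  20.5  9.7]
80.0 [-3.2 21.8  5.9]
90.0 [-3.3 22.5  2. ]
```

Call:
send_rows([
  [255,-2.8,19,14.5,0,0,0],
  [255,-3,20.5,10,0,0,0],
  [255,-3.2,21.5,6,0,0,0],
])

```text
clock: 11.8
tcp_pos: [0.51, -0.0321, 0.1522]
orientation: [179.8, 0.6, 98.2]
wrist_force: [2.9, -2.1, -7.6]
width: 0.337
```

```bash
python3 -c "
from h import *
arc(90,100,110,120,130)
S=snap('scene','scene8')
b=cv2.resize(S['image'][150:270,205:325],None,fx=5,fy=5,interpolation=cv2.INTER_CUBIC)[:,:,::-1]
cv2.imwrite('pics/g8.png',b)"
```

```text
th 79.3 rad 132.2 along 0.1 F [ 2.9 -2.1 -7.6] w 0.337 ori [179.8   0.6  98.2]
90.0 [-3.7 24.2  1.1]
100.0 [-3.3 22.5 -2. ]
110.0 [-3.2 21.8 -5.9]
120.0 [-3.  20.5 -9.7]
130.0 [ -2.7  18.5 -13.1]
```

View pics/g8.png

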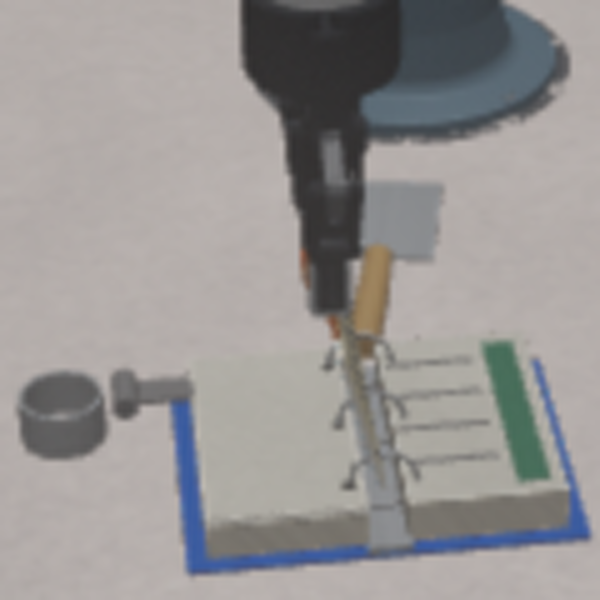

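Call:
send_rows([
  [255,-3.6,22.5,0,0,0,0],
  [255,-3.3,22.5,-3,0,0,0],
  [255,-3.2,21.5,-6.5,0,0,0],
])

```text
clock: 12.15
tcp_pos: [0.5015, 0.0301, 0.1484]
orientation: [179.7, 0.8, 98.1]
wrist_force: [-4.4, -1.0, 11.5]
width: 0.335
```

```bash
python3 -c "
from h import *
arc(120,130,140,150,160)"
```

```text
th 106.9 rad 131.8 along 0.8 F [-4.4 -1.  11.5] w 0.335 ori [179.7   0.8  98.1]
120.0 [ -4.8  26.8 -12.7]
130.0 [ -2.7  18.5 -13.1]
140.0 [ -2.4  16.  -16.1]
150.0 [ -1.9  13.  -18.7]
160.0 [ -1.4   9.5 -20.7]
```

Call:
send_rows([
  [255,-4,20,-9,0,0,0],
  [255,-3,19.5,-13,0,0,0],
  [255,-2.5,16.5,-15.5,0,0,0],
])

```text
clock: 12.45
tcp_pos: [0.4931, 0.0871, 0.1146]
orientation: [179.6, 0.6, 98.0]
wrist_force: [-3.4, -0.9, 6.2]
width: 0.329
```

```bash
python3 -c "
from h import *
arc(140,150,160,170,180)"
```

```text
th 136.1 rad 133.1 along 0.8 F [-3.4 -0.9  6.2] w 0.329 ori [179.6   0.6  98. ]
140.0 [-1.5  4.2 -8.1]
150.0 [ -1.9  13.  -18.7]
160.0 [ -1.4   9.5 -20.7]
170.0 [ -0.9   5.8 -22.1]
180.0 [ -0.3   2.  -22.7]
```

Call:
send_rows([
  [255,-2.5,12,-18,0,0,0],
  [255,-1.8,10.5,-20,0,0,0],
  [255,-1,6,-21,0,0,0],
])

```text
clock: 12.75
tcp_pos: [0.4881, 0.1213, 0.0565]
orientation: [179.6, 0.2, 98.4]
wrist_force: [-4.6, 0.6, 6.4]
width: 0.332
```

```bash
python3 -c "
from h import *
arc(170,176,180)"
```

```text
th 165.3 rad 134.9 along 0.9 F [-4.6  0.6  6.4] w 0.332 ori [179.6   0.2  98.4]
170.0 [ -0.7  -1.7 -11.5]
176.0 [ -0.2   1.7 -13.6]
180.0 [-0.   0.3 -9.1]
```

Call:
send_rows([
  [255,-1,-1,-13,0,0,0],
  [255,-0.5,0,-13,0,0,0],
  [255,0,0,-6,0,0,0],
])

```text
clock: 13.05
tcp_pos: [0.4878, 0.1243, 0.0234]
orientation: [179.6, 0.0, 98.9]
wrist_force: [-4.0, 2.8, 4.7]
width: 0.328
```

```bash
python3 -c "
from h import *
arc(170,176,180)
S=snap('scene','scene9');T=snap('top','top9')
b=cv2.resize(S['image'][150:270,205:345],None,fx=5,fy=5,interpolation=cv2.INTER_CUBIC)[:,:,::-1]
cv2.imwrite('pics/g9.png',b)"
```

```text
th 179.5 rad 133.4 along 1.0 F [-4.   2.8  4.7] w 0.328 ori [179.6   0.   98.9]
170.0 [-0.4 -4.6 21.6]
176.0 [ -0.2   1.7 -13.6]
180.0 [-0.   0.3 -9.1]
```

View pics/g9.png

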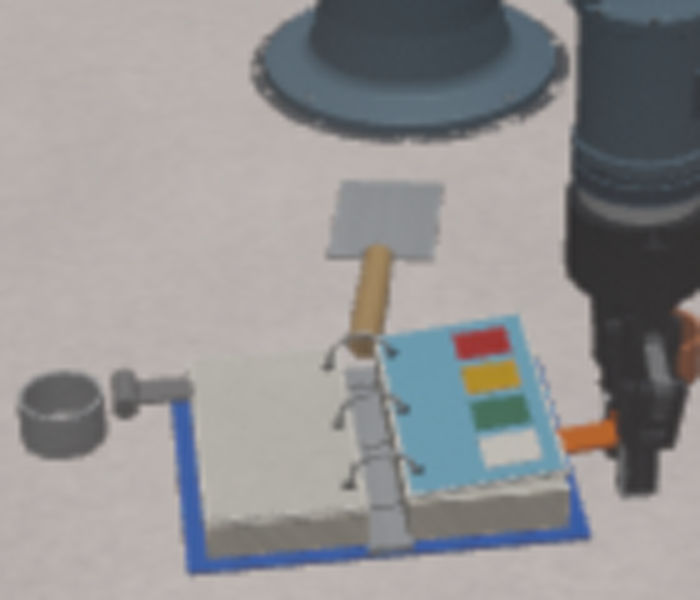

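Call:
send_rows([
  [160,0,0,0,0,0,0],
  [110,0,0,0,0,0,0],
  [110,0,0,1,0,0,0],
  [110,0,0,8,0,0,0],
  [110,0,0,20,0,0,0],
  [110,0,0,35,0,0,0],
  [110,0,0,45,0,0,0],
  [110,0,0,45,0,0,0],
])

```text
clock: 13.95
tcp_pos: [0.4836, 0.1181, 0.1795]
orientation: [-179.9, 0.4, 98.3]
wrist_force: [1.6, 1.3, 0.0]
width: 0.567
```

```bash
python3 -c "
from h import *
need(.43,.375,.3,7);need(.43,.375,.3,187);print(manip.state()['joint_positions'])
S=snap('scene','scene10');T=snap('top','top10')
b=cv2.resize(S['image'][150:350,205:365],None,fx=4.5,fy=3,interpolation=cv2.INTER_CUBIC)[:,:,::-1]
cv2.imwrite('pics/g10.png',b)"
```

```text
t 13.95 shift [-53.6 256.9 120.5] turn [  0.25  -0.36 -91.26] F [1.6 1.3 0. ] w 0.567
t 13.95 shift [-53.6 256.9 120.5] turn [ 0.36  0.25 88.74] F [1.6 1.3 0. ] w 0.567
[-54.52641957  10.81538419  39.55923228 116.89317074  -7.93872889
  55.15615708  -2.6350088 ]
```

View pics/g10.png

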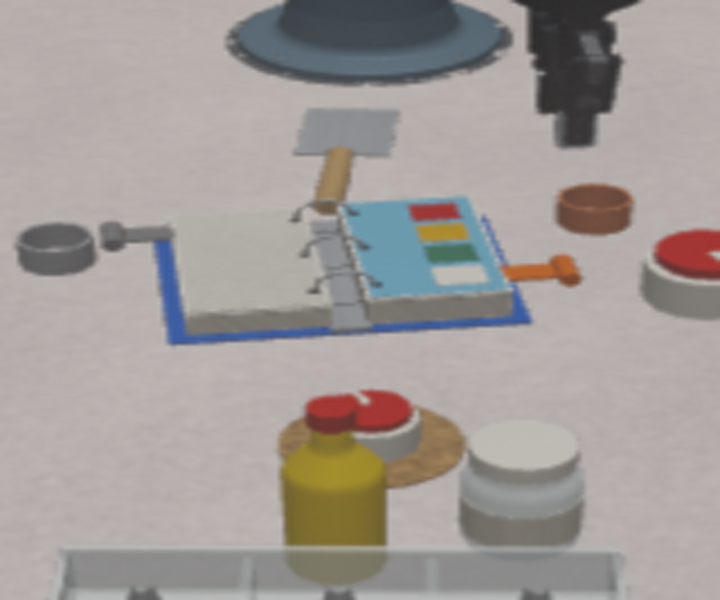

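Call:
send_rows([
  [110,0,0,45,0,0,6],
  [110,0,0,45,0,0,8],
  [110,0,10,40,0,0,8],
  [110,-5,25,15,0,0,8],
  [110,-5,30,0,0,0,8],
  [110,-5,30,0,0,0,8],
  [110,-5,30,0,0,0,8],
  [110,-5,30,0,0,0,8],
  [110,-5,30,0,0,0,8],
  [110,0,0,0,0,0,0],
])

```text
clock: 15.05
tcp_pos: [0.4553, 0.3051, 0.3365]
orientation: [178.7, 0.1, 170.3]
wrist_force: [-0.5, 0.9, -0.6]
width: 0.569
```

```bash
python3 -c "
from h import *
need(.43,.375,.3,187);print(manip.state()['joint_positions'])"
```

```text
t 15.05 shift [-25.3  69.9 -36.5] turn [-1.33  0.17 16.65] F [-0.5  0.9 -0.6] w 0.569
[-64.32985675   5.93721108  28.9182749  100.65168148  -3.87174386
  73.13936789  45.87021678]
```

Call:
send_rows([
  [110,-10,20,0,-0.7,0,6],
  [110,-10,22,0,-0.6,0,6],
  [110,-7,20,-10,0,0,4],
  [110,-1,5,-20,0,0,0],
  [110,0,0,0,0,0,0],
  [110,0,0,0,0,0,0],
])

```text
clock: 15.65
tcp_pos: [0.4277, 0.369, 0.3056]
orientation: [-179.9, 0.3, -173.7]
wrist_force: [-0.2, -0.1, 0.2]
width: 0.57
```

```bash
python3 -c "
from h import *
need(.429,.3755,.207,187)
S=snap('scene','scene11')
b=cv2.resize(S['image'][120:260,380:490],None,fx=5,fy=4.2,interpolation=cv2.INTER_CUBIC)[:,:,::-1]
cv2.imwrite('pics/g11.png',b)"
```

```text
t 15.65 shift [  1.3   6.5 -98.6] turn [0.09 0.28 0.66] F [-0.2 -0.1  0.2] w 0.57
```

View pics/g11.png

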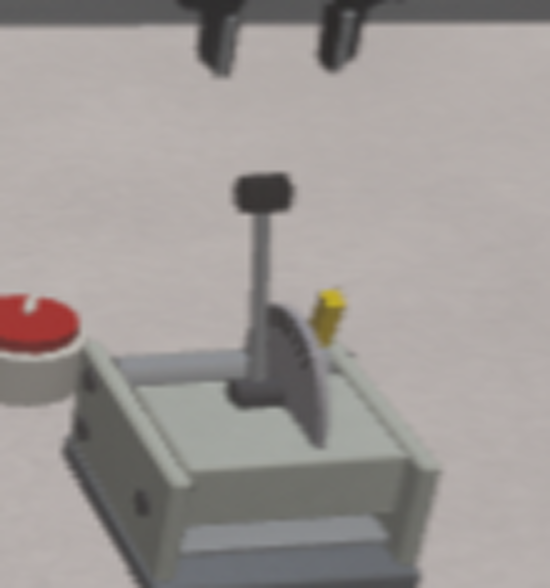

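```bash
python3 -c "
from h import *
S=load('scene11')
print(proj(S,(.4277,.369,.2976)),proj(S,(.429,.3755,.217)))
s=manip.state();print(s['tcp_pos'])"
```

```text
[433.89107443 136.34020825] [432.10275006 165.74056533]
[0.42769641 0.36857144 0.30536187]
```

Call:
send_rows([
  [110,1,2,-15,0,0,0.3],
  [110,0,1,-20,0,0,0],
  [110,0,0,-20,0,0,0],
  [110,0,0,0,0,0,0],
])

```text
clock: 16.1
tcp_pos: [0.4322, 0.369, 0.2504]
orientation: [179.9, 0.5, -173.8]
wrist_force: [-0.1, -0.5, -0.6]
width: 0.573
```

```bash
python3 -c "
from h import *
need(.429,.373,.207,187)
S=snap('scene','scene12')
b=cv2.resize(S['image'][120:260,380:490],None,fx=5,fy=4.2,interpolation=cv2.INTER_CUBIC)[:,:,::-1]
cv2.imwrite('pics/g12.png',b)"
```

```text
t 16.1 shift [ -3.2   4.  -43.4] turn [-0.12  0.5   0.76] F [-0.1 -0.5 -0.6] w 0.573
```

View pics/g12.png

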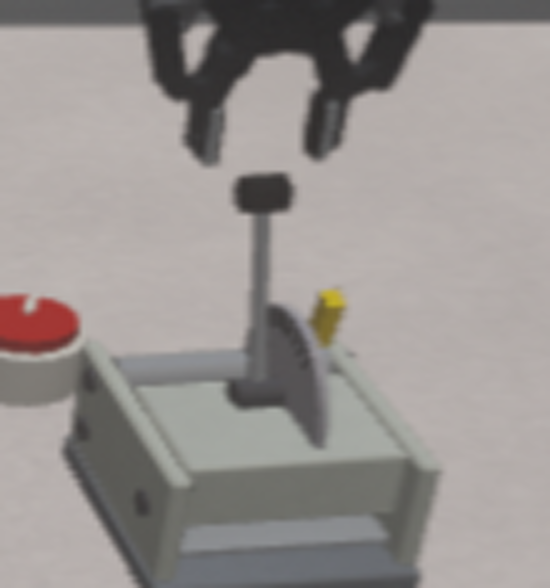

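Call:
send_rows([
  [110,-3,2,-10,0,0.3,0.4],
  [110,-1,1,-16,0,0,0],
  [110,-1,0,-14,0,0,0],
  [110,-1,0,-2,0,0,0],
])

```text
clock: 16.55
tcp_pos: [0.4295, 0.374, 0.2118]
orientation: [179.5, 0.6, -173.4]
wrist_force: [-0.7, -0.2, -0.3]
width: 0.569
```

```bash
python3 -c "
from h import *
need(.429,.373,.207,187)
S=snap('scene','scene13')
b=cv2.resize(S['image'][120:260,380:490],None,fx=5,fy=4.2,interpolation=cv2.INTER_CUBIC)[:,:,::-1]
cv2.imwrite('pics/g13.png',b)"
```

```text
t 16.55 shift [-0.5 -1.  -4.8] turn [-0.6   0.58  0.44] F [-0.7 -0.2 -0.3] w 0.569
```

View pics/g13.png

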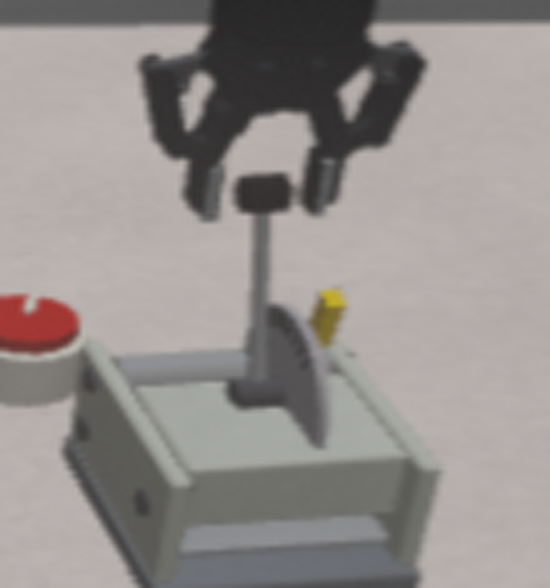

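Call:
send_rows([
  [140,-0.5,0,-4,0,0,0],
  [165,-0.5,0,0,0,0,0],
  [180,-0.5,0,0,0,0,0],
  [255,-0.5,0,0,0,0,0],
  [255,0,0,0,0,0,0],
])

```text
clock: 17.1
tcp_pos: [0.4287, 0.3757, 0.2098]
orientation: [179.3, 0.9, -173.3]
wrist_force: [1.1, -0.6, -1.9]
width: 0.272
```

```bash
python3 -c "
from h import *
need(.429,.373,.207,187)
T=snap('top','top14')
S=snap('scene','scene14')
b=cv2.resize(S['image'][120:260,380:490],None,fx=5,fy=4.2,interpolation=cv2.INTER_CUBIC)[:,:,::-1]
cv2.imwrite('pics/g14.png',b)"
```

```text
t 17.1 shift [ 0.3 -2.7 -2.8] turn [-0.78  0.82  0.29] F [ 1.1 -0.6 -1.9] w 0.272
```

View pics/g14.png

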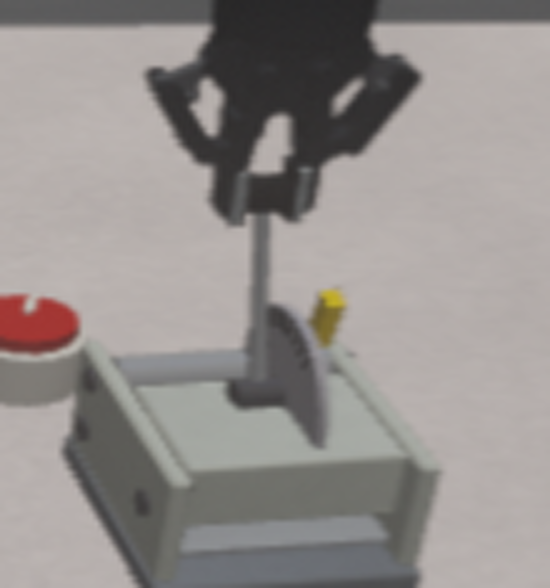

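```bash
python3 -c "
from h import *
T=load('top0');S=load('scene0')
for n,a,b in(('+x-y',(163.7,215.8),(415.4,235.6)),('+x+y',(118.1,222.6),(467.1,231.9)),('-x-y',(168.9,269.2),(396.9,200.7))):print(n,*tri(T,a,S,b))
for n in('top14',):
  F=load(n);cv2.imwrite('pics/h14.png',cv2.resize(F['image'][205:285,110:182],None,fx=8,fy=7.4,interpolation=cv2.INTER_CUBIC)[:,:,::-1])
"
```

```text
+x-y [0.55201573 0.32306762 0.08856898] 0.00784856211643454
+x+y [0.53390516 0.45565703 0.0872235 ] 0.0031436775812981456
-x-y [0.39607361 0.3036533  0.09186741] 0.003553104651052035
```

Call:
send_rows([
  [255,11,1.3,2.8,0,0,0],
  [255,11,1.3,1.6,0,0,0],
  [255,11,1.3,0.6,0,0,0],
])

```text
clock: 17.5
tcp_pos: [0.4506, 0.3785, 0.214]
orientation: [179.6, -0.7, -173.0]
wrist_force: [-5.6, -1.3, 7.1]
width: 0.271
```

```bash
cat >> h.py <<'E'
def lev(C=(.4645,.380),yaw=7,K0=(.4287,.3757,.2098),x0=-35.6):
    s=manip.state();ex=np.array([np.cos(np.radians(yaw)),np.sin(np.radians(yaw)),0]);ey=np.array([-ex[1],ex[0],0])
    d=(s['tcp_pos']-np.array(K0))*1e3
    print('t',s['clock'],'tcp',np.round(s['tcp_pos']*1e3,1),'x',round(x0+d@ex,1),'y',round(d@ey,1),'dz',round(d[2],1),'F',np.round(s['wrist_force'],1),np.round(s['orientation'],1))
E
python3 -c "
from h import *
lev()"
```

```text
t 17.5 tcp [450.6 378.5 214. ] x -13.6 y 0.1 dz 4.2 F [-5.6 -1.3  7.1] [ 179.6   -0.7 -173. ]
```

Call:
send_rows([
  [255,11,1.3,1,0,0,0],
  [255,11,1.3,0,0,0,0],
  [255,11,1.3,-1,0,0.5,0],
])

```text
clock: 17.8
tcp_pos: [0.4743, 0.3815, 0.2145]
orientation: [179.8, -2.8, -172.8]
wrist_force: [-4.9, -2.9, 6.1]
width: 0.269
```

```bash
python3 -c "
from h import *
lev()"
```

```text
t 17.8 tcp [474.3 381.5 214.5] x 10.3 y 0.2 dz 4.7 F [-4.9 -2.9  6.1] [ 179.8   -2.8 -172.8]
```

Call:
send_rows([
  [255,11,1.3,-1,0,0,0],
  [255,11,1.3,-2,0,0,0],
  [255,3,0.3,-1,0,0,0],
  [255,0,0,0,0,0,0],
])

```text
clock: 18.2
tcp_pos: [0.4943, 0.3841, 0.2114]
orientation: [179.8, -4.0, -172.9]
wrist_force: [-1.9, -0.4, -0.0]
width: 0.27
```

```bash
python3 -c "
from h import *
lev();need(.5,.38,.2,187)
S=snap('scene','scene15');T=snap('top','top15')
b=cv2.resize(S['image'][130:260,390:480],None,fx=6,fy=4.6,interpolation=cv2.INTER_CUBIC)[:,:,::-1]
cv2.imwrite('pics/g15.png',b)"
```

```text
t 18.2 tcp [494.3 384.1 211.4] x 30.5 y 0.3 dz 1.6 F [-1.9 -0.4 -0. ] [ 179.8   -4.  -172.9]
t 18.2 shift [  5.7  -4.1 -11.4] turn [ 0.32 -4.   -0.1 ] F [-1.9 -0.4 -0. ] w 0.27
```

View pics/g15.png

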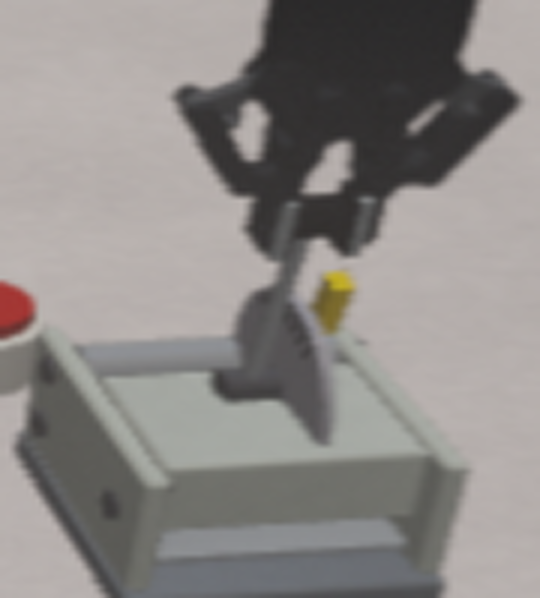

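Call:
send_rows([
  [180,0,0,0,0,0,0],
  [140,0,0,0,0,0,0],
  [110,0,0,0,0,0,0],
  [110,0,0,1,0,0,0],
  [110,0,0,15,0,0,0],
  [110,0,0,30,0,-1,0],
  [110,0,0,40,0,-1,0],
  [110,-30,-20,40,0,-1,0],
  [110,-45,-40,20,0,-1,0],
  [110,-45,-40,0,0,0,0],
])

```text
clock: 19.3
tcp_pos: [0.3968, 0.2995, 0.3584]
orientation: [-179.8, 1.3, -173.1]
wrist_force: [0.5, 0.8, 0.9]
width: 0.568
```

```bash
python3 -c "
from h import *
need(.5,.38,.2,187)
S=snap('scene','scene16');T=snap('top','top16')
b=cv2.resize(S['image'][150:250,395:475],None,fx=6,fy=6,interpolation=cv2.INTER_CUBIC)[:,:,::-1]
cv2.imwrite('pics/g16.png',b)
cv2.imwrite('pics/h16.png',cv2.resize(T['image'][205:285,110:182],None,fx=7,fy=7,interpolation=cv2.INTER_CUBIC)[:,:,::-1])"
```

```text
t 19.3 shift [ 103.2   80.5 -158.4] turn [0.01 1.34 0.08] F [0.5 0.8 0.9] w 0.568
```

View pics/g16.png

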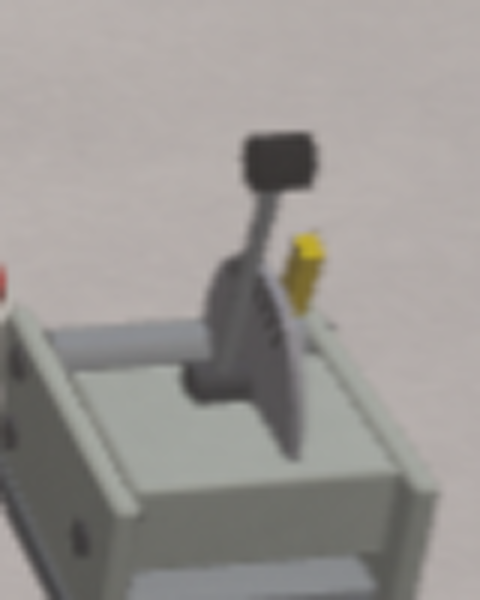

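View pics/h16.png

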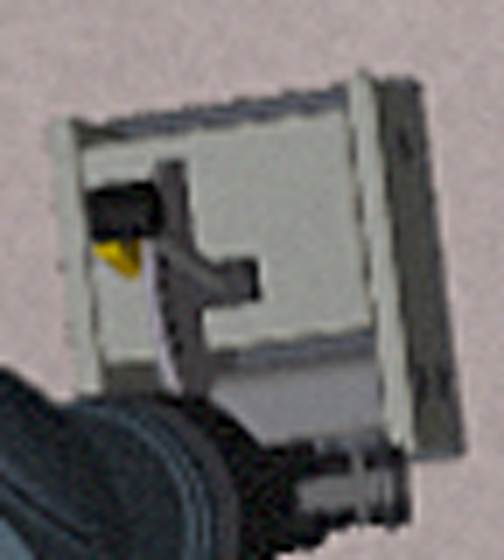

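```bash
python3 - <<'E'
from h import *
T=load('top16');S=load('scene16')
def cen(f,th,box):
    g=cv2.cvtColor(f['image'],cv2.COLOR_RGB2GRAY);u0,v0,u1,v1=box;m=np.zeros_like(g);m[v0:v1,u0:u1]=(g[v0:v1,u0:u1]<th)
    q=cv2.moments(m,True);print(q['m00'],cv2.boundingRect(m));return q['m10']/q['m00'],q['m01']/q['m00']
a=cen(T,40,(120,228,134,242));b=cen(S,80,(433,170,450,183))
# old
T0=load('top0');S0=load('scene0')
a0=cen(T0,40,(120,248,140,268));b0=cen(S0,80,(424,158,442,172))
K,e=tri(T,a,S,b);K0,e0=tri(T0,a0,S0,b0)
print(a,b,K,e);print(a0,b0,K0,e0)
yaw=7
ex=np.array([np.cos(np.radians(yaw)),np.sin(np.radians(yaw)),0])
d=(K-K0)@ex*1e3;dz=(K-K0)[2]*1e3;print('chord',d,dz)
# circle R=125 through both: centre
ch=np.hypot(d,dz);half=np.arcsin(ch/250);mid=-np.arctan2(dz,d)
th0,th1=mid-half,mid+half;print('th',th0,th1)
piv=[(K@ex*1e3-125*np.sin(th1)),K[2]*1e3-125*np.cos(th1)];print('pivot x,z',piv,'C.x',(np.array([.4645,.380,0])@ex)*1e3)
# yellow
for f,n in((T0,'T0'),(S0,'S0'),(S,'S16')):
    h=cv2.cvtColor(f['image'],cv2.COLOR_RGB2HSV)
    box=(120,234,134,246) if n=='T0' else (440,186,452,203)
    print(n)
    for v in range(box[1],box[3]):print(v,' '.join('%3d'%(h[v,u,2] if 20<h[v,u,0]<35 and h[v,u,1]>110 else 0) for u in range(box[0],box[2])))
E
```

```text
79.0 (122, 231, 12, 9)
90.0 (436, 173, 11, 9)
89.0 (125, 249, 14, 14)
82.0 (427, 162, 11, 9)
(127.72151898734177, 234.873417721519) (440.94444444444446, 176.7111111111111) [0.49067764 0.3830296  0.22048874] 0.0008039595255235203
(130.67415730337078, 257.9550561797753) (432.3292682926829, 165.7560975609756) [0.43001976 0.37529266 0.21739391] 0.0009999904408028366
chord 61.14863702518857 3.0948229361165702
th -0.29799273522634184 0.19685607364363683
pivot x,z [np.float64(509.2513800753496), np.float64(97.90294487354949)] C.x 507.34803793135006
T0
234   0   0   0   0   0   0   0   0   0   0   0   0   0   0
235   0   0   0   0   0   0   0   0   0   0   0   0   0   0
236   0   0   0   0   0   0   0   0   0   0   0   0   0   0
237   0   0   0 158 174 175 185 107   0   0   0   0   0   0
238   0   0   0 157 175 179 187  93  76   0   0   0   0   0
239   0   0   0 154 178 180 186 104  62  71   0   0   0   0
240   0   0   0 156 183 179 182  96  59  70   0   0   0   0
241   0   0   0   0 149 147 146 115  75  61   0   0   0   0
242   0   0   0   0   0 124 117 130 108  70   0   0   0   0
243   0  
[... 1245 characters left out ...]
 187 184   0   0   0   0
190   0   0   0   0 167 185 189 188   0   0   0   0
191   0   0   0   0 125 168 187 188 186   0   0   0
192   0   0   0   0 116 161 180 181 178   0   0   0
193   0   0   0   0 107 123 132 133   0   0   0   0
194   0   0   0   0 106 116 121 125   0   0   0   0
195   0   0   0 107 110 118 121 126   0   0   0   0
196   0   0   0 105 115 121 122   0   0   0   0   0
197   0   0   0 107 116 121 125   0   0   0   0   0
198   0   0   0 113 118 121 125   0   0   0   0   0
199   0   0   0   0 122 122   0   0   0   0   0   0
200   0   0   0   0 123 123   0   0   0   0   0   0
201   0   0   0   0   0 125   0   0   0   0   0   0
202   0   0   0   0   0   0   0   0   0   0   0   0
```

```bash
python3 - <<'E'
from h import *
T0=load('top0');S0=load('scene0');T=load('top16');S=load('scene16')
P,e=tri(T0,(124.6,238.7),S0,(446.3,190.55));K,_=tri(T,(127.72,234.87),S,(440.94,176.71))
K0,_=tri(T0,(130.66,258.28),S0,(432.32,165.72))
print('P',P,e,'K',K,'K0',K0)
for yaw in(6,7,8):
    ex=np.array([np.cos(np.radians(yaw)),np.sin(np.radians(yaw)),0]);ey=np.array([-ex[1],ex[0],0])
    print(yaw,'P',P@ex*1e3,'K',K@ex*1e3,'K0',K0@ex*1e3,'dy',(P-K)@ey*1e3,'C',np.array([.4645,.380,0])@ex*1e3)
    p=P@ex*1e3;k=K@ex*1e3;k0=K0@ex*1e3
    for c in(-2,0,2):
        pv=np.array([.4645,.380,0])@ex*1e3+c
        print('  piv',round(pv,1),'ptr',np.arcsin((p-pv)/82),np.arctan2(p-pv,P[2]*1e3-100),'lev',np.arcsin((k-pv)/125),np.arctan2(k-pv,K[2]*1e3-100),'lev0',np.arcsin((k0-pv)/125))
# image slopes
def sl(f,p,q): return proj(f,p),proj(f,q)
E
```

```text
P [0.48244854 0.40485098 0.17644142] 0.0002691220279072936 K [0.49068533 0.3830233  0.22049804] K0 [0.42917222 0.37546371 0.21702512]
6 P 522.1240907495462 K 528.0341441539776 K0 466.067816611836 dy 22.569079234604466 C 501.6762364402713
  piv 499.7 ptr 0.27729430871357547 0.2856309808434144 lev 0.22885575508273961 0.2311333460761582 lev0 -0.2722168952589854
  piv 501.7 ptr 0.25202353226374574 0.2613774810025499 lev 0.21245799389097628 0.21534947295202297 lev0 -0.28886805067049565
  piv 503.7 ptr 0.226916180691703 0.23680520747382608 lev 0.19611803749666487 0.19945586087391162 lev0 -0.30560202307011075
7 P 528.1913683110463 K 533.7066368420006 K0 471.730753515551 dy 22.668786508601436 C 507.34803793135006
  piv 505.3 ptr 0.28231234526999965 0.29038714351981937 lev 0.22886143269653378 0.23113878121381348 lev0 -0.27229052389846403
  piv 507.3 ptr 0.25700695482958574 0.2661993257911478 lev 0.21246365065912493 0.2153549471827873 lev0 -0.28894203348301783
  piv 509.3 ptr 0.2318687998029605 0.2416882558672751 lev 0.19612367514670911 0.19946137184549248 lev0 -0.3056763861397058
8 P 534.0977536650541 K 539.2165573183095 K0 477.2499966619868 dy 22.76158865063042 C 512.8652962952843
  piv 510.9 ptr 0.2872569594995146 0.2950537917044784 lev 0.22880115837464504 0.23108107997510205 lev0 -0.27227403830302793
  piv 512.9 ptr 0.261916750463603 0.2709314172416537 lev 0.21240359760791735 0.21529683096419613 lev0 -0.28892546857833684
  piv 514.9 ptr 0.23674756697809882 0.24648146518577418 lev 0.1960638250271703 0.19940286562135554 lev0 -0.30565973608515473
```

Call:
send_rows([
  [110,40,35,0,0,0.6,0],
  [110,35,30,-10,0,0.6,0],
  [110,15,12,-20,0,0,0],
  [110,2,2,-20,0,0,0],
  [110,0,0,-15,0,0,0],
  [110,0,0,0,0,0,0],
])

```text
clock: 20.0
tcp_pos: [0.4858, 0.373, 0.2932]
orientation: [179.6, -0.3, -173.1]
wrist_force: [-0.1, -0.8, -0.2]
width: 0.564
```

```bash
python3 -c "
from h import *
need(.492,.383,.210,187)"
```

```text
t 20.0 shift [  6.2  10.  -83.2] turn [-0.4  -0.38  0.09] F [-0.1 -0.8 -0.2] w 0.564
```

Call:
send_rows([
  [110,4,6,-15,0,0,0],
  [110,2,4,-20,0,0,0],
  [110,0,0,-10,0,0,0],
  [110,0,0,0,0,0,0],
])

```text
clock: 20.4
tcp_pos: [0.4946, 0.3855, 0.2499]
orientation: [179.3, 0.0, -173.1]
wrist_force: [-0.6, -0.1, -0.0]
width: 0.568
```

```bash
python3 -c "
from h import *
need(.492,.383,.210,187)"
```

```text
t 20.4 shift [ -2.6  -2.5 -39.9] turn [-0.71 -0.07  0.08] F [-0.6 -0.1 -0. ] w 0.568
```

Call:
send_rows([
  [110,-2,-2,-8,-0.5,0,0],
  [110,-1,-1,-14,0,0,0],
  [110,-0.5,0,-14,0,0,0],
  [110,0,0,-3,0,0,0],
  [110,0,0,0,0,0,0],
])

```text
clock: 20.9
tcp_pos: [0.4912, 0.3825, 0.2096]
orientation: [179.7, 0.1, -173.1]
wrist_force: [-0.3, -0.3, -0.1]
width: 0.569
```

```bash
python3 -c "
from h import *
need(.492,.383,.210,187)"
```

```text
t 20.9 shift [0.8 0.5 0.4] turn [-0.3   0.04  0.09] F [-0.3 -0.3 -0.1] w 0.569
```

Call:
send_rows([
  [140,0,0,0,0,0,0],
  [180,0,0,0,0,0,0],
  [255,0,0,0,0,0,0],
  [255,0,0,0,0,0,0],
  [255,3,0.4,-0.5,0,0,0],
  [255,3,0.4,-1,0,0,0],
])

```text
clock: 21.5
tcp_pos: [0.4943, 0.3841, 0.2093]
orientation: [179.7, -0.3, -172.9]
wrist_force: [-4.3, -2.0, 7.0]
width: 0.263
```

```bash
python3 -c "
from h import *
need(.498,.383,.210,187)"
```

```text
t 21.5 shift [ 3.7 -1.1  0.7] turn [-0.24 -0.36 -0.07] F [-4.3 -2.   7. ] w 0.263
```

Call:
send_rows([
  [255,3,0.4,-1,0,0,0],
  [255,1.5,0.2,-0.5,0,0,0],
  [255,0,0,0,0,0,0],
])

```text
clock: 21.8
tcp_pos: [0.4954, 0.3842, 0.2091]
orientation: [179.7, -0.9, -172.9]
wrist_force: [-2.2, 0.5, 0.8]
width: 0.269
```

```bash
python3 -c "
from h import *
need(.498,.383,.210,187)"
```

```text
t 21.8 shift [ 2.6 -1.2  0.9] turn [-0.14 -0.96 -0.11] F [-2.2  0.5  0.8] w 0.269
```

Call:
send_rows([
  [255,3,0.3,-1,0,0,0],
  [255,0.5,0,0,0,0,0],
  [180,0,0,0,0,0,0],
  [140,0,0,0,0,0,0],
  [110,0,0,0,0,0,0],
  [110,0,0,1,0,0,0],
  [110,0,0,15,0,0,0],
  [110,0,0,30,0,0,0],
  [110,0,0,40,0,0,0],
  [110,-20,-20,40,0,0,0],
])

```text
clock: 22.8
tcp_pos: [0.481, 0.3632, 0.3328]
orientation: [-179.8, -0.8, -173.0]
wrist_force: [-0.3, 0.7, 0.8]
width: 0.57
```

Call:
send_rows([
  [110,-40,-45,20,0,0,0],
  [110,-45,-45,0,0,0,0],
  [110,-20,-45,0,0,0,0],
  [110,0,-30,0,0,0,0],
  [110,0,0,0,0,0,0],
])

```text
clock: 23.3
tcp_pos: [0.3933, 0.21, 0.3635]
orientation: [179.1, 0.4, -173.2]
wrist_force: [0.3, -1.1, 0.1]
width: 0.571
```

```bash
python3 - <<'E'
from h import *
need(.5,.38,.2,187)
S=snap('scene','scene17');T=snap('top','top17')
b=cv2.resize(S['image'][150:250,395:475],None,fx=6,fy=6,interpolation=cv2.INTER_CUBIC)[:,:,::-1]
cv2.imwrite('pics/g17.png',b)
cv2.imwrite('pics/h17.png',cv2.resize(T['image'][205:285,110:182],None,fx=7,fy=7,interpolation=cv2.INTER_CUBIC)[:,:,::-1])
def cen(f,th,box):
    g=cv2.cvtColor(f['image'],cv2.COLOR_RGB2GRAY);u0,v0,u1,v1=box;m=np.zeros_like(g);m[v0:v1,u0:u1]=(g[v0:v1,u0:u1]<th)
    q=cv2.moments(m,True);print(q['m00'],cv2.boundingRect(m));return q['m10']/q['m00'],q['m01']/q['m00']
a=cen(T,40,(120,225,134,241));b=cen(S,80,(433,171,452,185));K,e=tri(T,a,S,b);print(a,b,K,e)
ex=np.array([np.cos(np.radians(7)),np.sin(np.radians(7)),0])
for pv in(506,507.3,508.4,509.5):print(pv,np.arcsin((K@ex*1e3-pv)/125),np.arcsin((528.2-pv)/82))
E
```

```text
t 23.3 shift [ 106.7  170.  -163.5] turn [-0.95  0.32  0.17] F [ 0.3 -1.1  0.1] w 0.571
76.0 (122, 229, 11, 8)
88.0 (437, 175, 11, 9)
(127.26315789473684, 232.32894736842104) (441.9318181818182, 178.70454545454547) [0.49744759 0.38448453 0.21893173] 8.393600761369996e-05
506 0.28043379606052304 0.2741530434329975
507.3 0.2696276152427444 0.2577215846691857
508.4 0.26050911750939804 0.24387360636047448
509.5 0.2514127310864979 0.23007318478235605
```

View pics/g17.png

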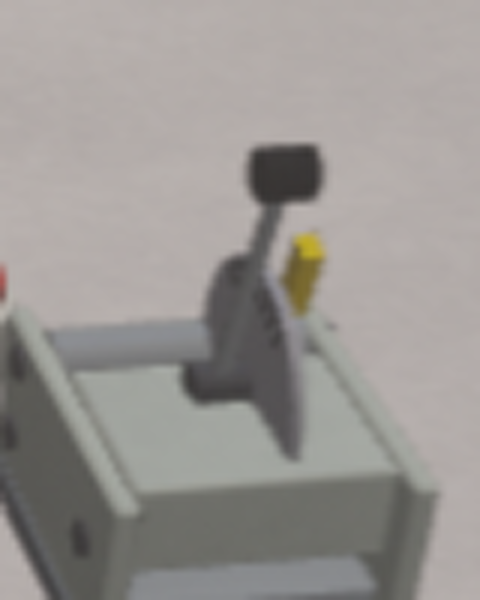

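View pics/h17.png

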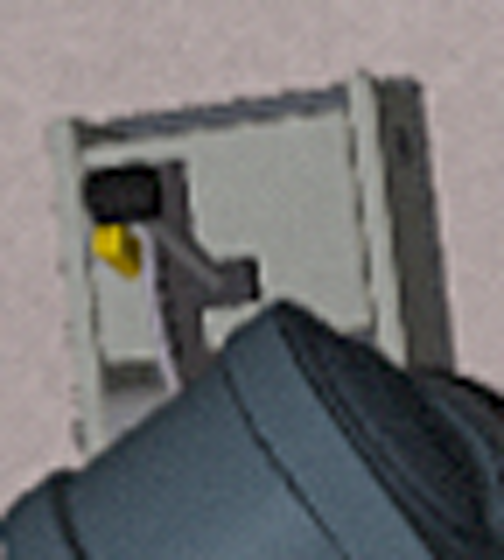

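```bash
python3 - <<'E'
from h import *
ex=np.array([np.cos(np.radians(7)),np.sin(np.radians(7)),0])
Ks=[np.array(k) for k in([.42917,.37546,.21703],[.49069,.38302,.22050],[.49745,.38448,.21893])]
for i,j in((0,1),(0,2)):
    d=(Ks[j]-Ks[i])@ex*1e3;dz=(Ks[j]-Ks[i])[2]*1e3
    h=np.arcsin(np.hypot(d,dz)/250);m=-np.arctan2(dz,d);print(m-h,m+h,'piv',Ks[j]@ex*1e3-125*np.sin(m+h))
S=load('scene17');T=load('top17')
piv=508.2;ey=np.array([-ex[1],ex[0],0]);y0=Ks[2]@ey
def pt(r,th,dy): return ex*(piv/1e3+r*np.sin(th))+ey*(y0+dy)+np.array([0,0,.098+r*np.cos(th)])
for th in(.2,.23,.26,.29):
    print(th,'scene knob',proj(S,pt(.125,th,0)),'ptr end',proj(S,pt(.082,th,.0215)),'top knob',proj(T,pt(.125,th,0)),'ptr',proj(T,pt(.082,th,.0215)))
E
```

```text
-0.3068697518344602 0.19501990790677567 piv 509.4876088687235
-0.3067804120508448 0.25161823509254416 piv 509.4769629468625
0.2 scene knob [440.92865769 176.58699301] ptr end [445.73208856 189.11841448] top knob [127.35835001 235.13810881] ptr [124.76362284 239.99860485]
0.23 scene knob [441.40170533 177.62549647] ptr end [446.04122637 189.79901861] top knob [127.30936281 233.77562769] ptr [124.73383752 239.13111168]
0.26 scene knob [441.86624183 178.70229274] ptr end [446.34432163 190.50272686] top knob [127.2746441  232.42748759] ptr [124.71320051 238.27178049]
0.29 scene knob [442.32171205 179.8164254 ] ptr end [446.64104253 191.22890425] top knob [127.25418464 231.09521101] ptr [124.70171379 237.42151141]
```

View pics/scene17.png

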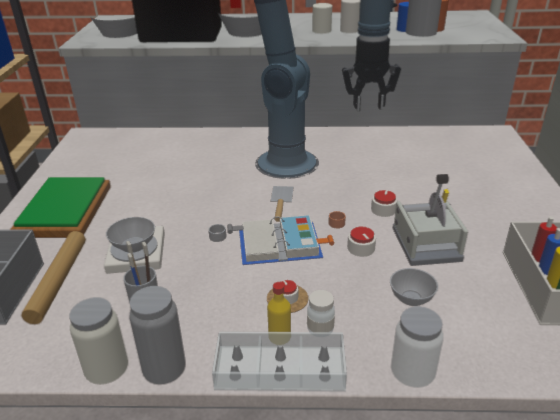

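```bash
python3 - <<'E'
from h import *
A=load('scene0')['image'].astype(int);B=load('scene17')['image'].astype(int)
for n,b in(('bottle',(266,290,292,340)),('jar',(305,290,337,332)),('cutR',(207,224,229,242)),('cutL',(327,211,347,228)),('brush',(122,238,160,302)),('bowl',(388,270,438,308)),('ptr',(440,186,452,200)),('grey',(226,221,243,235))):
    u0,v0,u1,v1=b;print(n,np.abs(A-B)[v0:v1,u0:u1].mean().round(2))
S=load('scene17');h=cv2.cvtColor(S['image'],cv2.COLOR_RGB2HSV);m=cv2.inRange(h,(0,150,80),(8,255,255))|cv2.inRange(h,(172,150,80),(180,255,255))
m[:276]=0;m[298:]=0;m[:,:283]=0;m[:,300:]=0
q=cv2.boundingRect(m);print(q,onz(S,287,287,.04))
E
```

```text
bottle 2.8
jar 1.02
cutR 0.95
cutL 0.97
brush 0.96
bowl 1.0
ptr 4.08
grey 1.15
(283, 281, 13, 12) [0.68772295 0.01230898 0.04      ]
```

```bash
python3 -c "
from h import *
print(manip.finish_job())"
```

```text
the job is handed in; nothing more can be done
None
```

The job is done in the order asked and handed in just after 23 s on the robot clock; no verdict was reported.

- **Timer:** I took the smallest of the three red timers, the one on the left page. It stands upright at about the centre of the cork mat.
- **Card:** The top card was turned over the rings by its orange bead. It lies flat on the left page with its blue swatch face showing. The grey-tabbed card stayed on the right pile.
- **Lever:** The first setting was about 0.04 rad short of the pointer, so I regripped the knob and corrected it. The lever now reads about 0.26 rad. The pointer reads 0.245 to 0.26 rad depending on the camera view, so they disagree by at most about 0.02 rad.
- **Other things:** Comparing before and after pictures, the jar, both cutters, the brush cup, the bowl and the grey tab had not moved. The areas around the squeeze bottle and the pointer did differ. I put that down to the timer and the lever now being in view there. The pointer's own pixels were unchanged after the first lever setting.
- **End state:** The arm was clear of everything at hand-in.

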